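# Load the seasoning carousel pocket by pocket and close its hatch

### The job

Get the fly-proof seasoning cabinet ready for opening time: turning its carousel by the crank so that one pocket after the other comes under the loading hatch, lower the red-capped spice jar into pocket one, then the red tin into pocket two, then the yellow-lidded jar into pocket three, each let go standing upright on the floor of its pocket. Then slide the orange cover flat into its rails from the right until it is fully home, so that the hatch is shut. Keep the jars and the tin upright all the time and leave the other things on the table where they are.

Things in the scene. Friction and masses are not known exactly. Their poses are not given: they have to be found in the camera images.
- cabinet: fixed clear-walled seasoning cabinet, 264 (x, from -138 to +126) by 252 (y) by 152 mm tall; origin in the middle of its underside, -x towards the robot, +y to the left. Its clear roof (top at z = 141 mm) is solid except for the loading hatch at the front, an opening from x = -124 to -31, y = -85 to +85 mm. The pocket to be loaded stands at x = -76, y = 0.
- carousel (a joint): angle (rad) of the white four-pocket carousel about the upright shaft through the cabinet's origin, clockwise from above, range -1.3 to 3.6; it stays where it is left. At 0 pocket one is at the hatch, at 1.57 pocket two, at 3.14 pocket three. Pocket centres are 76 mm from the shaft. Pocket four already holds a green-lidded jar. Black dots on the hub number the pockets.
- hatch_mouth (a point): right mouth of the hatch cover's slide rails, in the middle between them, 141 mm above the table. The rails run along the cabinet's y axis on the front and back edge of the hatch: channels 8 mm high (z = 141 to 149 mm), lips up to 152 mm, 115 mm wide inside (x = -136 to -21), flared from y = -92 to -112, with a stop on the left at y = +91.5 mm
- pocket_1 (a point): middle of the floor of pocket one (one dot), the smallest blue-collared pocket, 50 mm inside, collar 45 mm deep with a flared rim; floor 20 mm above the table
- pocket_2 (a point): middle of the floor of pocket two (two dots), 63 mm inside, collar 28 mm deep with a flared rim; floor 40 mm above the table
- pocket_3 (a point): middle of the floor of pocket three (three dots), 69.5 mm inside, collar 38 mm deep with a flared rim; floor 30 mm above the table
- crank_knob (a point): point to grip on the carousel's crank: round red upright knob, free to spin, 20 mm thick, from 164 to 211 mm above the table, this point at 196 mm; it circles 52 mm from the shaft above the roof and turns the carousel directly. At carousel angle 0 it is on the cabinet's +y side of the shaft (it points over pocket four).
- hatch_home (a point): where the origin of the hatch cover must be when the hatch is closed: middle of the hatch, 141 mm above the table
- hatch_cover: loose orange hatch cover, a flat plate 111 (x) by 180 (y) by 5 mm with a black upright grip in the middle of its top, 50 mm long (x), 14 mm wide (y), from 5 to 35 mm above the underside; origin in the middle of its underside. It slides into the rails flat from their right mouth, its y axis along the cabinet's y axis.
- spice_jar: spice jar with a red cap and a clear body with a label, 45 mm across, 106 mm tall (cap from 85 mm up); origin in the middle of its underside, z up; belongs in pocket one
- red_tin: food tin with a bare metal top, its label half red and half pale (it may look pale from one side), the only tin on the table, 58 mm across, 72 mm tall; origin in the middle of its underside, z up; belongs in pocket two
- yellow_jar: glass jar with a yellow lid and pink contents, 64 mm across, 89 mm tall (lid 63 mm across from 78 mm up); origin in the middle of its underside, z up; belongs in pocket three
- yoghurt_tub: bystander: white yoghurt tub, 72 mm across, 71 mm tall; origin in the middle of its underside
- mandarin: bystander: mandarin, 58 mm across, 52 mm tall; origin in the middle of its underside
- rice_bowl: bystander: white bowl of rice, 144 mm across, 57 mm tall; origin in the middle of its underside
- tape_roll: bystander: roll of tape lying flat, 106 mm across, 25 mm tall; origin in the middle of its underside
- lemon: bystander: lemon, 71 mm long (its x), 53 mm wide, 51 mm tall; origin in the middle of its underside
Things that resemble listed ones, but are neither listed nor needed, are in the scene too. What is shaped like the yellow_jar but blue is not meant.

How it is judged:
By the outcome, as a careful person would: the job done as asked, in the order asked, and still so for the second after the job is handed in, with the robot touching nothing.
It also fails if it takes over 72 s, if anything falls off the work surface, if the arm or the gripper's body presses on something with over 40 N, if the wrist force passes 120 N, or if a joint passes its speed limit or range.

### The arm

A 6-joint arm with a two-finger parallel gripper is mounted at the origin on a cart in front of the work surface, level with it; the furniture and walls round the work are solid. World frame = base frame: x ahead of the robot, y to its left, z up, the work surface at z = 0. Lengths are in mm, angles in rad, forces in N, time in s.
With the tool pointing down it reaches from about 275 to 750 mm from the base axis. Payload 10.2 kg.
Tool frame: the origin (TCP) lies between the finger pads; the fingertips stand 25 mm ahead of it and the grasp point (between the pads) lies 6 mm ahead of it; z points along the fingers, y is the line along which they close (so a half turn about z gives the same grasp; the last joint's range is limited). The gripper opens to 85 mm and grips with 20 to 120 N. Pads are 22 mm wide; open, the fingers measure 114 mm over their backs; the gripper's body (76 mm by 85 mm) begins 54 mm behind the grasp point. The pads swing forward as they close: fully open they stand 13 mm farther back than shut.
Start: joints at [1.019, 0.313, 1.498, -0, 1.331, -0.223], TCP at [169.539, 496.878, 256.294] pointing down, gripper open.
Joint ranges: [-2.94, 2.94], [-0.97, 2.17], [0.19, 2.56], [-1.23, 4.37], [0.02, 3.11], [-2.88, 2.88]. Speed limits (rad/s): [2.39, 2.39, 3.01, 3.14, 3.14, 3.14].

### API

Orientations are given as a unit quaternion [w, x, y, z].
In Python, from rig import ctrl, eyes, finish_job gives the robot as it stands.
- The arm moves only by the tool step_arm, never from a script. Its argument "increments" is a list of rows, each an object of numbers: "dx", "dy", "dz": the shift along the tool's x, y, z in units of 25 mm (1.0 is 25 mm); "wx", "wy", "wz": the turn, a rotation vector about the tool's x, y, z in units of 6 degrees (1.0 is 6 degrees). A call has 1 to 5 rows; each row shifts and turns the commanded pose from where the row before left it, along the tool's axes as they then stand; what a row does not reach is not made up. A row lasts 1/10 s, in which the tool goes at most 50 mm and 8.59 degrees, less where a joint would pass 70% of its speed; a pose out of reach is approached as far as the arm can. A call is refused whole if a number of a shift passes 1 or a number of a turn 1, either way. A call with a gripper value outside its range is refused whole. "fingers" is the finger opening in mm, from 0 to 85.4, set as the call begins (left out, the last holds). The fingers move at their own pace and stop on an object; "squeeze" is the grip in N (left out, the last holds). Time passes only in rows, so rows that do not move let the fingers close. It gives the time, the measured TCP pose, the force, the opening and the grip force at its end, in the units of the state.
- ctrl.sense(): the state, without advancing time (a new reading comes with each control period).
- eyes.capture(name): name is "scene" or "top" or "wrist"; returns a dict with "frame" (480x640x3 uint8, blue, green, red), "fx", "fy", "cx", "cy" (pixels), "R" (3x3) and "t" (3): a world point X has camera coordinates R X + t; the wrist camera has in their place "tool_from_camera" (4x4, takes a point from camera to tool coordinates, whose origin is the TCP and whose axes are the flange's). Camera axes: x right, y down, z forward; pixel columns grow to the right and rows downward; lengths in mm; the calibration is good to about 2 mm. A picture is of the moment at which its call begins: read the wrist's pose just before it. There is no depth.
- finish_job(): hands the job in; it is judged then, once.
Trained networks look in the newest picture that a camera, given by its name, has taken for a name from the list of things; names that differ only in an ending like _2 or _b are one class to them, and where a whole thing is asked for, a point or a joint stands for the part that bears it (a point fixed in the world has none). Each returns a list of dicts, best first, with "p" (0 to 1); they miss things now and then, are a little off and sometimes report something else, mostly with a low value. They report only what shows in the picture. A call takes as long as a camera call. They do not tell look-alikes from the thing itself.
- eyes.cut_out(camera, label): "mask" (480x640 bool, what is visible of it).
- eyes.landmark_of(camera, label): "point" ([x, y, z] in mm, in the coordinates of the camera as it stood for that picture, good to about 4 mm: a listed point, or the origin of a listed thing).
The state is a dict: "time_s": time; "joints": joint angles; "dq": joint speeds; "tau": joint torques, N m; "eef_pos": TCP position; "ee_rot": TCP orientation; "force": force on the tool from outside, world axes, zero at the start; "wrist_torque": the same for the moment, N m; "grip_width": opening from 0.0 (shut) to 1.0 (fully open); "grip_force": force on a finger pad.
Only numpy, scipy, OpenCV 4.12 (cv2) and the standard library are available. Lean on these libraries where they do the work, as an engineer would, in place of code of your own. Each camera call takes 0.05 s, during which the arm holds its last target. There are 200 camera calls.

## Working session

There is one attempt and no reset: what is moved stays moved. The work goes in short steps, Python scripts to look and compute and a tool call to move; the robot and the scene stay as the last step left them, time stands still between calls to the robot, and variables do not carry over. Pictures are saved under pics/ and viewed, at most 10 in all, crops included, and the job is handed in when it is done.

Besides the shell and the picture viewer there is one more tool, called after "Call:" as a command line: name --argument value ..., lists and objects as JSON in quotes. step_arm: Moves the arm, as the interface text tells. Its arguments: {"type":"object","properties":{"increments":{"type":"array"},"fingers":{"type":"number"},"squeeze":{"type":"number"}},"required":["increments"]}

```bash
mkdir -p pics; cat > h.py <<'E'
from rig import ctrl, eyes, finish_job
import numpy as np, cv2
from scipy.spatial.transform import Rotation as Ro
def tool():
    s=ctrl.sense(); q=s['ee_rot']; return np.array(s['eef_pos']),Ro.from_quat([q[1],q[2],q[3],q[0]]).as_matrix()
def cap(n):
    p,R=tool(); c=eyes.capture(n)
    if n=='wrist':
        T=np.array(c['tool_from_camera']); c['Rc']=R@T[:3,:3]; c['tc']=R@T[:3,3]+p
    else:
        A=np.array(c['R']); c['Rc']=A.T; c['tc']=-A.T@np.array(c['t'])
    return c
def lm(c,n,l):
    return [(round(d['p'],2),np.round(c['Rc']@np.array(d['point'])+c['tc'],1).tolist()) for d in eyes.landmark_of(n,l)]
def px(c,X):
    v=c['Rc'].T@(np.array(X)-c['tc']); return [round(c['fx']*v[0]/v[2]+c['cx']),round(c['fy']*v[1]/v[2]+c['cy'])]
def ray(c,u,v,z):
    d=c['Rc']@np.array([(u-c['cx'])/c['fx'],(v-c['cy'])/c['fy'],1]); return c['tc']+d*(z-c['tc'][2])/d[2]
E
python3 - <<'E'
from h import *
s=ctrl.sense(); print(s['time_s'],s['ee_rot'],s['grip_width'])
for n in ['scene','top']:
    c=cap(n); cv2.imwrite(f'pics/{n}0.png',c['frame']); print(n,c['tc'])
    for l in ['cabinet','hatch_mouth','hatch_home','pocket_1','pocket_2','pocket_3','crank_knob','hatch_cover','spice_jar','red_tin','yellow_jar','carousel','yoghurt_tub','mandarin','rice_bowl','tape_roll','lemon']:
        r=lm(c,n,l); print(l,[(p,X,px(c,X)) for p,X in r][:3])
print(ctrl.sense()['time_s'])
E
```

```text
0.0 [-2.26302352e-04  1.63651498e-01  9.86517998e-01 -6.12845342e-04] 1.0012543186003506
scene [  328.85759338 -1055.98831501  1395.04673129]
cabinet [(0.7, [579.6, 38.8, -2.3], [327, 260]), (0.57, [510.8, 19.0, 20.1], [307, 264]), (0.35, [576.7, 393.8, 2.8], [303, 186])]
hatch_mouth [(0.59, [514.9, -80.3, 139.0], [314, 264])]
hatch_home [(0.87, [503.0, 32.2, 140.3], [302, 237])]
pocket_1 [(0.9, [506.6, 17.1, 17.9], [306, 265])]
pocket_2 [(0.9, [506.6, 17.1, 17.9], [306, 265])]
pocket_3 [(0.9, [506.6, 17.1, 17.9], [306, 265])]
crank_knob [(0.56, [566.2, 87.4, 195.5], [318, 208]), (0.24, [574.4, 274.4, 1.7], [310, 209])]
hatch_cover [(0.67, [462.3, -373.2, -5.4], [320, 382])]
spice_jar [(0.5, [576.0, 274.4, 0.4], [310, 209])]
red_tin [(0.59, [474.2, 293.2, 1.6], [281, 210])]
yellow_jar [(0.84, [483.2, 413.3, -1.3], [278, 187]), (0.61, [432.2, 555.2, 4.6], [258, 164]), (0.18, [500.6, 35.3, 143.1], [301, 236])]Traceback (most recent call last):
  File "<stdin>", line 6, in <module>
  File "h.py", line 14, in lm
    return [(round(d['p'],2),np.round(c['Rc']@np.array(d['point'])+c['tc'],1).tolist()) for d in eyes.landmark_of(n,l)]
                                                                                                 ~~~~~~~~~~~~~~~~^^^^^
ValueError: it knows: cabinet, crank_knob, hatch_cover, hatch_home, hatch_mouth, lemon, mandarin, pocket, red_tin, rice_bowl, spice_jar, tape_roll, yellow_jar, yoghurt_tub
```

View pics/scene0.png

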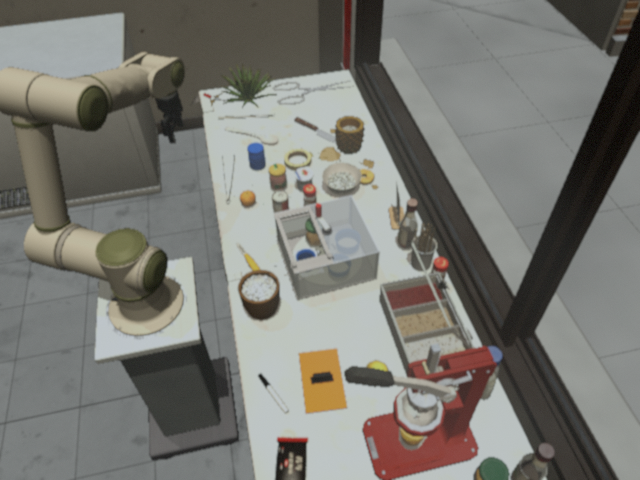

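The scene view shows the cabinet at (327,245), the cover at (322,380), the yellow jar at (278,175), a blue look-alike at (257,155), the tin at (281,198), the spice jar at (310,192), and another red-capped thing at (441,265) behind the cabinet.

```bash
python3 - <<'E'
from h import *
n='top'
c=cap(n); cv2.imwrite(f'pics/{n}0.png',c['frame']); print(n,c['tc'])
for l in ['cabinet','hatch_mouth','hatch_home','pocket','crank_knob','hatch_cover','spice_jar','red_tin','yellow_jar','yoghurt_tub']:
        r=lm(c,n,l); print(l,[(p,X,px(c,X)) for p,X in r][:4])
print(ctrl.sense()['time_s'])
E
```

```text
top [ 297.20432619   57.3871009  1473.31873152]
cabinet [(0.86, [581.4, 33.1, 0.8], [332, 229])]
hatch_mouth []
hatch_home [(0.98, [506.8, 30.7, 138.1], [334, 247])]
pocket [(0.92, [598.8, -40.5, 40.6], [357, 220]), (0.73, [502.2, 17.1, 22.2], [338, 255])]
crank_knob [(0.69, [567.7, 86.2, 194.8], [312, 220]), (0.4, [468.6, -369.3, -4.7], [470, 266])]
hatch_cover [(0.95, [466.8, -368.7, -0.7], [470, 267])]
spice_jar [(0.64, [573.8, 276.6, -4.3], [250, 233])]
red_tin [(0.72, [475.9, 293.7, -5.0], [243, 266])]
yellow_jar [(0.86, [486.9, 418.3, -1.6], [201, 262]), (0.58, [426.6, 554.2, 1.1], [153, 283])]
yoghurt_tub [(0.98, [582.2, 393.3, 2.9], [210, 230])]
1.15
```

View pics/top0.png

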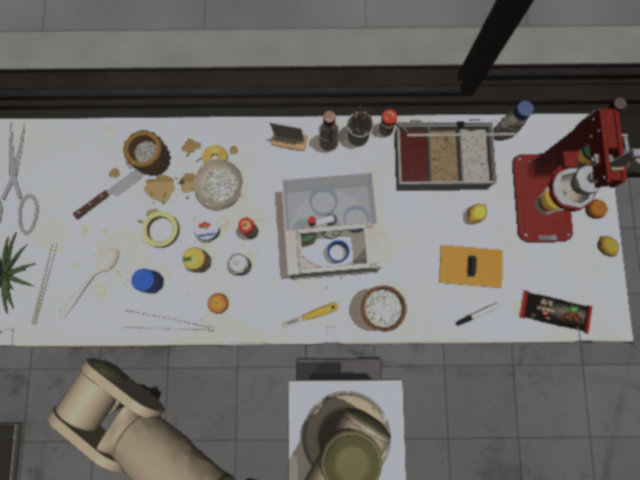

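The top view shows the cover at (470,266) lying almost aligned, the cabinet at (332,225) slightly rotated, the spice jar at (246,227), the tin at (238,264) and the yellow jar at (193,259). The blue jar at (147,280) is a look-alike. I'll confirm with an enlarged crop.

```bash
python3 - <<'E'
from h import *
f=cv2.imread('pics/top0.png')
cv2.imwrite('pics/crop1.png',cv2.resize(f[165:300,130:390],None,fx=3.05,fy=3.05,interpolation=cv2.INTER_CUBIC))
c=cap('top'); f=c['frame']
hsv=cv2.cvtColor(f,cv2.COLOR_BGR2HSV)
m=((hsv[...,0]>8)&(hsv[...,0]<22)&(hsv[...,1]>150)).astype(np.uint8); m[:, :430]=0;m[:,510:]=0;m[:235]=0;m[295:]=0
m=cv2.morphologyEx(m,cv2.MORPH_CLOSE,np.ones((25,25)))
pts=[ray(c,u,v,5)[:2] for v,u in zip(*np.nonzero(m))]
print(cv2.minAreaRect(np.array(pts,np.float32)))
for u,v,z in [(283,178,152),(375,174,152),(288,275,152),(380,265,152)]: print(ray(c,u,v,z))
E
```

```text
((468.0162353515625, -369.3656311035156), (171.1598663330078, 101.95623779296875), 84.63095092773438)
[694.28688437 165.57316945 152.        ]
[703.11457174 -83.5290222  152.        ]
[431.35458865 151.00119094 152.        ]
[455.40209106 -89.73291095 152.        ]
```

View pics/crop1.png

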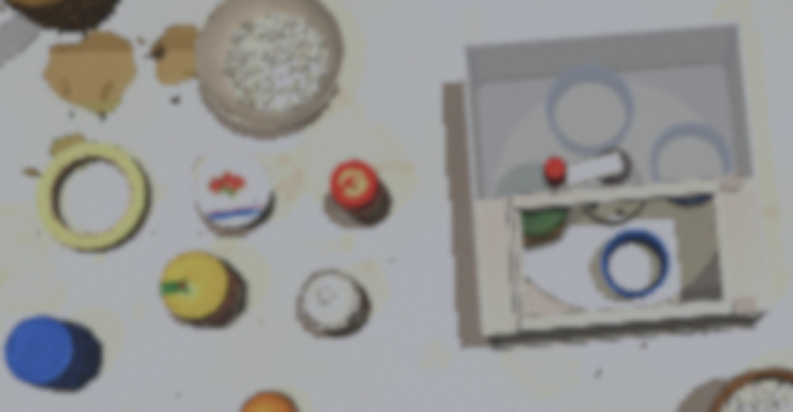

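The crop confirms three objects: the spice jar (red cap) at crop (354,186), the tin (bare metal top) at (333,300), and the yellow-lidded jar at (200,288). The blue jar at (40,350) is the look-alike, and the red-capped bottle behind the cabinet at top (388,120) is not the spice jar. Pocket one's blue collar sits off to the right of the hatch centre, so the carousel is at roughly -0.15 rad.

Call:
step_arm --increments '[{"wz": -1,"dz": -0.7},{"wz": -1,"dz": -0.7},{"wz": -1,"dz": -0.7},{"wz": -1,"dz": -0.7},{"dx": -0.9,"dy": -0.9}]' --squeeze 40

```text
invalid input at $.increments[0]: expected keys dx, dy, dz, wx, wy, wz
```

Call:
step_arm --increments '[{"dx": -0.9,"dy": -0.9},{"dx": -0.9,"dy": -0.9},{"dx": -0.9,"dy": -0.9},{"dx": -0.9,"dy": -0.9},{"dx": -0.9,"dy": -0.9}]'

```text
invalid input at $.increments[0]: expected keys dx, dy, dz, wx, wy, wz
```

```bash
python3 - <<'E'
from h import *
s=ctrl.sense();print(s['time_s'],s['eef_pos'],s['joints'])
c=cap('wrist');cv2.imwrite('pics/w1.png',c['frame']);print(tool()[1].round(3),c['tc'],c['Rc'].round(2).tolist())
for l in ['cabinet','hatch_home','hatch_mouth','pocket','crank_knob','spice_jar','red_tin','yellow_jar','rice_bowl']:
    print(l,[(p,X,px(c,X)) for p,X in lm(c,'wrist',l)][:3])
E
```

```text
1.2 [169.52499041 496.88569434 256.29069127] [ 1.01863438e+00  3.12913761e-01  1.49769055e+00 -5.76200037e-06
  1.33100509e+00 -2.23399283e-01]
[[-0.946  0.323  0.   ]
 [ 0.323  0.946  0.   ]
 [-0.     0.    -1.   ]] [ 95.60821816 521.61095545 373.5220321 ] [[0.32, 0.9, 0.29], [0.95, -0.31, -0.1], [0.0, 0.3, -0.95]]
cabinet []
hatch_home []
hatch_mouth []
pocket []
crank_knob []
spice_jar []
red_tin []
yellow_jar [(0.91, [428.7, 557.3, -1.4], [428, 383])]
rice_bowl []
```

View pics/w1.png

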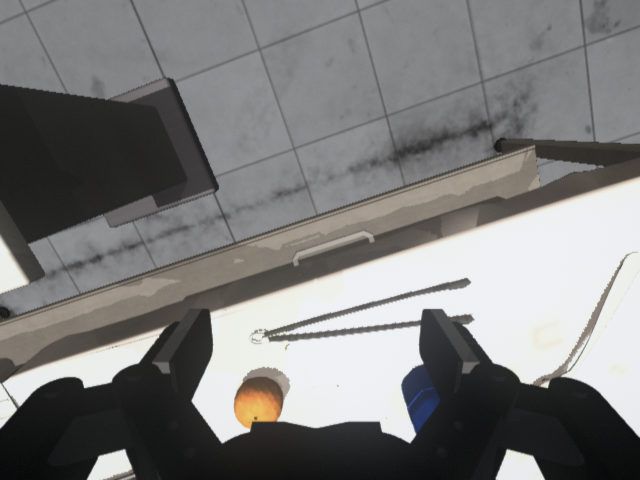

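The view shows the mandarin at (259,400) and the blue jar at (418,395), with the fingers in the lower half. All six keys are required in each row.

Call:
step_arm --increments '[{"dx": 0,"dy": 0,"dz": -0.7,"wx": 0,"wy": 0,"wz": -1},{"dx": 0,"dy": 0,"dz": -0.7,"wx": 0,"wy": 0,"wz": -1},{"dx": 0,"dy": 0,"dz": -0.7,"wx": 0,"wy": 0,"wz": -1},{"dx": 0,"dy": 0,"dz": -0.7,"wx": 0,"wy": 0,"wz": -1},{"dx": -0.8,"dy": -1,"dz": 0,"wx": 0,"wy": 0,"wz": 0}]' --squeeze 40

```text
time_s: 2.2
eef_pos: [190.9, 475.1, 328.4]
ee_rot: [0.001, -0.048, 0.999, 0.002]
force: [0.9, -0.4, -0.5]
grip_width: 0.999
grip_force: 0.0
```

Call:
step_arm --increments '[{"dx": -0.8,"dy": -1,"dz": 0,"wx": 0,"wy": 0,"wz": 0},{"dx": -0.8,"dy": -1,"dz": 0,"wx": 0,"wy": 0,"wz": 0},{"dx": -0.8,"dy": -1,"dz": 0,"wx": 0,"wy": 0,"wz": 0},{"dx": -0.8,"dy": -1,"dz": 0,"wx": 0,"wy": 0,"wz": 0},{"dx": -0.8,"dy": -1,"dz": 0,"wx": 0,"wy": 0,"wz": 0}]'

```text
time_s: 2.7
eef_pos: [303.3, 357.3, 326.4]
ee_rot: [0.0, -0.045, 0.999, 0.0]
force: [0.9, 0.1, 0.7]
grip_width: 1.001
grip_force: 0.0
```

```bash
python3 - <<'E'
from h import *
s=ctrl.sense();print(s['time_s'],s['eef_pos'],s['joints'])
c=cap('wrist');cv2.imwrite('pics/w2.png',c['frame']);print(tool()[1].round(3).tolist())
for l in ['hatch_home','pocket','crank_knob','spice_jar','red_tin','yellow_jar','rice_bowl']:
    print(l,[(p,X,px(c,X)) for p,X in lm(c,'wrist',l)][:3])
E
```

```text
2.7 [303.26219584 357.25187006 326.39628634] [ 6.16150411e-01  1.42608775e-01  1.52961598e+00  8.64574641e-06
  1.46909466e+00 -1.04479240e+00]
[[-0.996, -0.087, 0.001], [-0.087, 0.996, -0.001], [-0.001, -0.002, -1.0]]
hatch_home []
pocket [(0.87, [601.0, -36.5, 42.6], [6, 392])]
crank_knob []
spice_jar []
red_tin [(0.65, [475.1, 296.3, 0.3], [261, 314])]
yellow_jar [(0.92, [489.8, 415.9, 0.7], [345, 330]), (0.67, [429.5, 556.4, -3.1], [452, 298])]
rice_bowl []
```

Call:
step_arm --increments '[{"dx": -0.6,"dy": -1,"dz": 0,"wx": 0,"wy": 0,"wz": 0},{"dx": -0.6,"dy": -1,"dz": 0,"wx": 0,"wy": 0,"wz": 0},{"dx": -0.6,"dy": -1,"dz": 0,"wx": 0,"wy": 0,"wz": 0},{"dx": -0.5,"dy": -1,"dz": 0,"wx": 0,"wy": 0,"wz": 0}]'

```text
time_s: 3.5
eef_pos: [369.0, 263.5, 326.3]
ee_rot: [0.0, -0.046, 0.999, 0.0]
force: [-0.6, 0.6, -0.3]
grip_width: 0.998
grip_force: 0.0
```

```bash
python3 - <<'E'
from h import *
c=cap('wrist');cv2.imwrite('pics/w3.png',c['frame'])
for l in ['spice_jar','red_tin','rice_bowl','crank_knob']:
    print(l,[(p,X,px(c,X)) for p,X in lm(c,'wrist',l)][:3])
E
```

```text
spice_jar [(0.92, [569.7, 273.7, -1.5], [310, 335])]
red_tin [(0.76, [472.3, 296.7, 2.6], [333, 274])]
rice_bowl [(0.6, [717.2, 356.2, -3.1], [355, 422])]
crank_knob [(0.58, [504.6, 17.3, 18.8], [116, 284]), (0.28, [572.7, 271.6, -0.6], [308, 337])]
```

Call:
step_arm --increments '[{"dx": -0.3,"dy": -1,"dz": 0,"wx": 0,"wy": 0,"wz": 0},{"dx": -0.3,"dy": -1,"dz": 0,"wx": 0,"wy": 0,"wz": 0},{"dx": -0.3,"dy": -1,"dz": 0,"wx": 0,"wy": 0,"wz": 0},{"dx": -0.3,"dy": -1,"dz": 0,"wx": 0,"wy": 0,"wz": 0},{"dx": -0.3,"dy": -1,"dz": 0,"wx": 0,"wy": 0,"wz": 0}]'

```text
time_s: 4.25
eef_pos: [417.3, 142.9, 326.4]
ee_rot: [0.0, -0.046, 0.999, 0.0]
force: [0.2, -0.1, -0.0]
grip_width: 1.001
grip_force: 0.0
```

Call:
step_arm --increments '[{"dx": -0.3,"dy": -1,"dz": 0,"wx": 0,"wy": 0,"wz": 0},{"dx": -0.3,"dy": -1,"dz": 0,"wx": 0,"wy": 0,"wz": 0},{"dx": 0,"dy": 0,"dz": 0,"wx": 0,"wy": 0,"wz": 0},{"dx": 0,"dy": 0,"dz": 0,"wx": 0,"wy": 0,"wz": 0}]'

```text
time_s: 4.65
eef_pos: [436.6, 95.1, 326.3]
ee_rot: [-0.0, -0.045, 0.999, 0.0]
force: [-0.1, -0.6, 0.5]
grip_width: 0.995
grip_force: 0.0
```

```bash
python3 - <<'E'
from h import *
s=ctrl.sense();print(s['time_s'],s['eef_pos'])
c=cap('wrist');cv2.imwrite('pics/w4.png',c['frame'])
for l in ['hatch_home','hatch_mouth','cabinet','pocket','crank_knob']:
    print(l,[(p,X,px(c,X)) for p,X in lm(c,'wrist',l)][:4])
np.savez('w4.npz',Rc=c['Rc'],tc=c['tc'],k=[c['fx'],c['fy'],c['cx'],c['cy']])
E
```

```text
4.65 [436.6317198   95.14969634 326.27527347]
hatch_home [(0.82, [504.8, 31.8, 142.0], [240, 289]), (0.73, [580.3, 535.3, 1.2], [620, 325])]
hatch_mouth [(0.73, [507.3, -76.9, 141.6], [121, 281])]
cabinet [(0.76, [575.8, 38.0, 0.8], [264, 293])]
pocket [(0.9, [506.4, 18.0, 20.8], [249, 248]), (0.89, [598.2, -37.3, 42.0], [199, 318])]
crank_knob [(0.91, [563.4, 85.8, 191.6], [291, 383])]
```

View pics/w4.png

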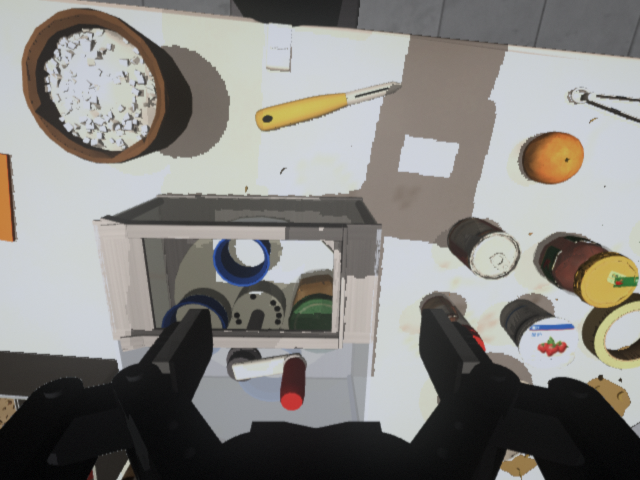

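Wrist view: cabinet hatch opening spans (143,238) to (340,330). The blue pocket-one collar is at (243,258), pocket two's is partly visible at (195,310), and the hub dots sit around (265,305). The crank knob top is at (292,400) and the shaft end at (240,360). The tin is at (490,255) and the yellow jar at (600,280).

```bash
python3 - <<'E'
import numpy as np
from h import ray
d=np.load('w4.npz'); k=d['k']; c=dict(Rc=d['Rc'],tc=d['tc'],fx=k[0],fy=k[1],cx=k[2],cy=k[3])
for n,u,v,z in [('knobtop',292,401,211),('FR',97,222,152),('FL',380,225,152),('hFR',143,238,141),('hFL',345,238,141),('BackRailR',120,346,152),('BackRailL',341,347,152),('p1rim',242,252,65)]: print(n,ray(c,u,v,z).round(1))
E
cat > plan.py <<'E'
# python3 plan.py x y z : displacement in tool units from the current pose
import sys; from h import *
p,R=tool(); print(p.round(1), 'yaw',np.degrees(np.arctan2(R[1,1],R[0,1])).round(2), ctrl.sense()['time_s'])
a=list(map(float,sys.argv[1:]))
for i in range(0,len(a),3):
    t=np.array(a[i:i+3]); print(t,(R.T@(t-p)/25).round(2)); p=t
E
python3 plan.py 566.5 87 275 566.5 87 202
```

```text
knobtop [565.  88. 211.]
FR [449.5 -87.6 152. ]
FL [430.6 148.8 152. ]
hFR [464.  -55.2 141. ]
hFL [447.8 122.1 141. ]
BackRailR [569.  -77.3 152. ]
BackRailL [551.3 129.5 152. ]
p1rim [496.8  18.1  65. ]
[436.6  95.  326.4] yaw 95.23 4.95
[566.5  87.  275. ] [-5.14 -0.79  2.06]
[566.5  87.  202. ] [ 0.   -0.    2.92]
```

Call:
step_arm --increments '[{"dx": -0.9,"dy": -0.15,"dz": 0.35,"wx": 0,"wy": 0,"wz": 0},{"dx": -0.9,"dy": -0.15,"dz": 0.35,"wx": 0,"wy": 0,"wz": 0},{"dx": -0.9,"dy": -0.15,"dz": 0.35,"wx": 0,"wy": 0,"wz": 0},{"dx": -0.9,"dy": -0.15,"dz": 0.35,"wx": 0,"wy": 0,"wz": 0},{"dx": -0.9,"dy": -0.15,"dz": 0.35,"wx": 0,"wy": 0,"wz": 0}]' --fingers 60

```text
time_s: 5.45
eef_pos: [551.4, 86.1, 282.1]
ee_rot: [-0.0, -0.045, 0.999, 0.0]
force: [-0.5, 0.6, 0.3]
grip_width: 0.702
grip_force: 0.0
```

Call:
step_arm --increments '[{"dx": -0.64,"dy": -0.04,"dz": 0.31,"wx": 0,"wy": 0,"wz": 0},{"dx": 0,"dy": 0,"dz": 0.9,"wx": 0,"wy": 0,"wz": 0},{"dx": 0,"dy": 0,"dz": 1,"wx": 0,"wy": 0,"wz": 0},{"dx": 0,"dy": 0,"dz": 1,"wx": 0,"wy": 0,"wz": 0},{"dx": 0,"dy": 0,"dz": 0,"wx": 0,"wy": 0,"wz": 0}]'

```text
time_s: 5.95
eef_pos: [565.2, 86.6, 199.3]
ee_rot: [-0.003, -0.045, 0.999, 0.0]
force: [-1.7, 0.3, 1.3]
grip_width: 0.703
grip_force: 0.0
```

Call:
step_arm --increments '[{"dx": 0,"dy": 0,"dz": 0,"wx": 0,"wy": 0,"wz": 0},{"dx": 0,"dy": 0,"dz": 0,"wx": 0,"wy": 0,"wz": 0},{"dx": 0,"dy": 0,"dz": 0,"wx": 0,"wy": 0,"wz": 0},{"dx": 0,"dy": 0,"dz": 0,"wx": 0,"wy": 0,"wz": 0}]' --fingers 0 --squeeze 30

```text
time_s: 6.35
eef_pos: [566.9, 87.3, 204.1]
ee_rot: [0.001, -0.045, 0.999, 0.001]
force: [-0.9, 6.0, 4.8]
grip_width: 0.229
grip_force: 29.5
```

```bash
python3 plan.py 575.9 89.3 200; python3 -c "
from h import *
c=cap('wrist')
for l in ['crank_knob','pocket','hatch_home']: print(l,lm(c,'wrist',l)[:3])
cv2.imwrite('pics/w5.png',c['frame']);np.savez('w5.npz',Rc=c['Rc'],tc=c['tc'],k=[c['fx'],c['fy'],c['cx'],c['cy']])"
```

```text
[566.9  87.3 204.1] yaw 95.18 6.35
[575.9  89.3 200. ] [-0.36  0.05  0.16]
crank_knob [(0.81, [564.3, 90.0, 195.5])]
pocket [(0.55, [506.1, 16.3, 16.9])]
hatch_home [(0.83, [506.3, 29.8, 146.6]), (0.51, [561.0, 87.7, 193.7])]
```

View pics/w5.png

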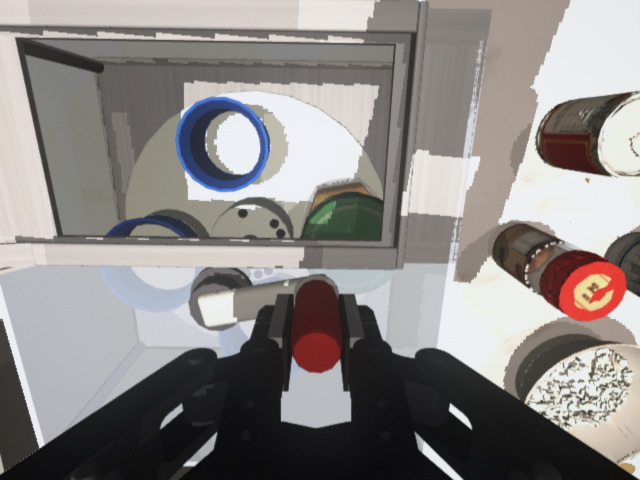

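The knob at (316,330) is held between the pads. Pocket one's rim is at (223,144), the spice jar's cap at (590,288), and the hatch edges are level with the image.

```bash
python3 - <<'E'
import numpy as np
from h import ray
d=np.load('w5.npz'); k=d['k']; c=dict(Rc=d['Rc'],tc=d['tc'],fx=k[0],fy=k[1],cx=k[2],cy=k[3])
for n,u,v,z in [('p1rim',223,144,65),('hL',394,140,141),('hR',40,140,141),('shaft',221,292,175),('spicecap',591,288,106),('hR2',105,72,20),('railfront',200,29,152),('rearbottom',200,242,141),('rearlip',200,267,152)]: print(n,ray(c,u,v,z).round(1))
E
```

```text
p1rim [505.3  17.7  65. ]
hL [491.1 118.3 141. ]
hR [506.6 -51.7 141. ]
shaft [562.4  44.3 175. ]
spicecap [572.3 269.6 106. ]
hR2 [463.2 -83.5  20. ]
railfront [454.4  28.7 152. ]
rearbottom [551.5  24.7 141. ]
rearlip [561.   27.9 152. ]
```

Call:
step_arm --increments '[{"dx": -0.16,"dy": 0.02,"dz": 0,"wx": 0,"wy": 0,"wz": 0},{"dx": -0.16,"dy": 0.01,"dz": 0,"wx": 0,"wy": 0,"wz": 0},{"dx": 0,"dy": 0,"dz": 0,"wx": 0,"wy": 0,"wz": 0},{"dx": 0,"dy": 0,"dz": 0,"wx": 0,"wy": 0,"wz": 0}]'

```text
time_s: 6.95
eef_pos: [575.2, 88.9, 204.1]
ee_rot: [0.002, -0.045, 0.999, 0.001]
force: [1.4, 6.9, 3.2]
grip_width: 0.228
grip_force: 29.5
```

```bash
python3 - <<'E'
from h import *
s=ctrl.sense();print(s['time_s'],s['eef_pos'],s['force'],s['grip_width'])
c=cap('wrist');cv2.imwrite('pics/w6.png',c['frame'])
np.savez('w6.npz',Rc=c['Rc'],tc=c['tc'],k=[c['fx'],c['fy'],c['cx'],c['cy']])
for l in ['crank_knob','pocket']: print(l,lm(c,'wrist',l)[:3])
g=cv2.cvtColor(c['frame'],cv2.COLOR_BGR2HSV); m=((g[...,0]>105)&(g[...,0]<125)&(g[...,1]>140)).astype(np.uint8); m[215:]=0;m[:60]=0;m[:,:140]=0;m[:,330:]=0
p=np.argwhere(m)[:,::-1].astype(np.float32); h=cv2.convexHull(p); e=cv2.fitEllipse(h); print(e, ray(c,*e[0],62).round(1))
E
```

```text
6.95 [575.17992839  88.88632775 204.09139859] [1.3824889  6.947648   3.16054968] 0.22847057949176713
crank_knob [(0.72, [571.8, 88.1, 194.5])]
pocket [(0.96, [587.9, -41.3, 41.5]), (0.86, [503.2, 29.0, 18.0])]
((213.26930236816406, 146.03311157226562), (105.28150939941406, 158.7847442626953), 54.85684585571289) [515.9  11.8  62. ]
```

Call:
step_arm --increments '[{"dx": 0,"dy": 0,"dz": 0,"wx": 0,"wy": 0,"wz": 0},{"dx": 0,"dy": 0,"dz": 0,"wx": 0,"wy": 0,"wz": 0},{"dx": 0,"dy": 0,"dz": 0,"wx": 0,"wy": 0,"wz": 0},{"dx": 0,"dy": 0,"dz": -1,"wx": 0,"wy": 0,"wz": 0},{"dx": 0,"dy": 0,"dz": -1,"wx": 0,"wy": 0,"wz": 0}]' --fingers 70

```text
time_s: 7.6
eef_pos: [574.3, 87.5, 252.6]
ee_rot: [-0.001, -0.045, 0.999, -0.0]
force: [-0.7, -0.0, -0.0]
grip_width: 0.822
grip_force: 0.0
```

Call:
step_arm --increments '[{"dx": 0.1,"dy": 1,"dz": 0,"wx": 0,"wy": 0,"wz": 0},{"dx": 0.1,"dy": 1,"dz": 0,"wx": 0,"wy": 0,"wz": 0},{"dx": 0.1,"dy": 1,"dz": 0,"wx": 0,"wy": 0,"wz": 0},{"dx": 0.1,"dy": 1,"dz": 0,"wx": 0,"wy": 0,"wz": 0},{"dx": 0,"dy": 1,"dz": 0,"wx": 0,"wy": 0,"wz": 0}]'

```text
time_s: 8.1
eef_pos: [553.0, 212.1, 252.5]
ee_rot: [0.0, -0.045, 0.999, -0.0]
force: [-0.3, 0.1, 0.5]
grip_width: 0.818
grip_force: 0.0
```

```bash
python3 - <<'E'
from h import *
s=ctrl.sense();print(s['time_s'],s['eef_pos'],s['force'],s['grip_width'])
c=cap('wrist')
for l in ['spice_jar','red_tin']: print(l,lm(c,'wrist',l)[:3])
g=cv2.cvtColor(c['frame'],cv2.COLOR_BGR2HSV); m=(((g[...,0]>172)|(g[...,0]<6))&(g[...,1]>170)&(g[...,2]>90)).astype(np.uint8)
n,L,S,C=cv2.connectedComponentsWithStats(m)
for i in range(1,n):
    if S[i,4]>300: print(S[i],C[i].round(),ray(c,*C[i],106).round(1))
cv2.imwrite('pics/w7.png',c['frame'])
c=cap('top'); print(lm(c,'top','pocket'),lm(c,'top','spice_jar'),lm(c,'top','cabinet'))
E
python3 plan.py 572.5 272.5 200
```

```text
8.1 [552.97467069 212.0619677  252.47523462] [-0.28627418  0.12610293  0.53897903] 0.8179445573697611
spice_jar [(0.68, [573.4, 272.9, 0.6])]
red_tin [(0.83, [471.3, 293.9, 0.6]), (0.24, [574.0, 273.6, -3.5])]
[ 50 299  34  30 782] [ 67. 314.] [638.1  13.7 106. ]
[(0.7, [501.3, 27.1, 21.6]), (0.67, [587.9, -40.7, 45.2])] [(0.71, [505.6, 31.3, 136.0]), (0.64, [576.5, 274.9, -4.1])] [(0.6, [583.5, 35.9, -1.3])]
[553.5 210.3 252.3] yaw 95.1 8.45
[572.5 272.5 200. ] [-0.98  2.41  2.09]
```

Call:
step_arm --increments '[{"dx": -0.5,"dy": 0.9,"dz": 0.4,"wx": 0,"wy": 0,"wz": 0},{"dx": -0.5,"dy": 0.9,"dz": 0.5,"wx": 0,"wy": 0,"wz": 0},{"dx": -0.02,"dy": 0.63,"dz": 1,"wx": 0,"wy": 0,"wz": 0},{"dx": 0,"dy": 0,"dz": 1,"wx": 0,"wy": 0,"wz": 0},{"dx": 0,"dy": 0,"dz": 0,"wx": 0,"wy": 0,"wz": 0}]'

```text
time_s: 8.95
eef_pos: [572.1, 273.2, 176.3]
ee_rot: [-0.003, -0.045, 0.999, -0.001]
force: [0.0, 0.0, -0.6]
grip_width: 0.821
grip_force: 0.0
```

```bash
python3 - <<'E'
from h import *
s=ctrl.sense();print(s['time_s'],s['eef_pos'],s['force'],s['grip_width'])
c=cap('wrist')
print(lm(c,'wrist','spice_jar')[:3])
cv2.imwrite('pics/w8.png',c['frame'])
E
python3 plan.py 573.3 273 94
```

```text
8.95 [572.09879666 273.2000121  176.32947221] [ 0.02123689  0.042445   -0.59081378] 0.8212497973581221
[(0.75, [571.2, 272.1, -1.7])]
[573.7 273.3 180.6] yaw 95.11 9.05
[573.3 273.   94. ] [ 0.02 -0.01  3.46]
```

View pics/w8.png

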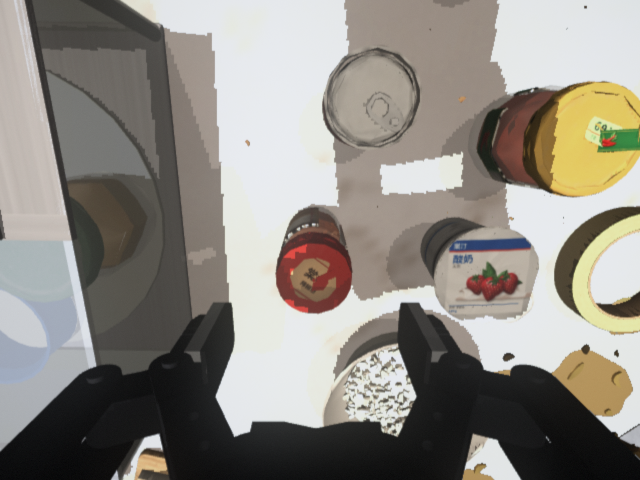

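The jar's red cap at (314,275) lies between the fingers, and the yoghurt tub at (485,270) and the bowl are clear.

Call:
step_arm --increments '[{"dx": 0,"dy": 0,"dz": 1,"wx": 0,"wy": 0,"wz": 0},{"dx": 0,"dy": 0,"dz": 1,"wx": 0,"wy": 0,"wz": 0},{"dx": 0,"dy": 0,"dz": 0.9,"wx": 0,"wy": 0,"wz": 0},{"dx": 0,"dy": 0,"dz": 0.54,"wx": 0,"wy": 0,"wz": 0},{"dx": 0,"dy": 0,"dz": 0,"wx": 0,"wy": 0,"wz": 0}]'

```text
time_s: 9.55
eef_pos: [573.2, 273.5, 93.5]
ee_rot: [-0.001, -0.045, 0.999, -0.0]
force: [0.5, 0.9, 0.8]
grip_width: 0.82
grip_force: 0.0
```

Call:
step_arm --increments '[{"dx": 0,"dy": 0,"dz": 0,"wx": 0,"wy": 0,"wz": 0},{"dx": 0,"dy": 0,"dz": 0,"wx": 0,"wy": 0,"wz": 0},{"dx": 0,"dy": 0,"dz": 0,"wx": 0,"wy": 0,"wz": 0},{"dx": 0,"dy": 0,"dz": -0.3,"wx": 0,"wy": 0,"wz": 0}]' --fingers 0 --squeeze 40

```text
time_s: 9.95
eef_pos: [573.0, 274.0, 101.5]
ee_rot: [-0.0, -0.045, 0.999, -0.0]
force: [-0.2, -0.2, -1.8]
grip_width: 0.509
grip_force: 40.7
```

```bash
python3 plan.py 572 273 230 502.5 29.5 230 502.5 29.5 114;python3 -c "
from h import *
s=ctrl.sense();print(s['force'],s['grip_width']*85.4,s['grip_force'])"
```

```text
[573.  274.  101.5] yaw 95.15 9.95
[572. 273. 230.] [ 0.05 -0.04 -5.14]
[502.5  29.5 230. ] [ 3.64 -9.45  0.  ]
[502.5  29.5 114. ] [-0.    0.    4.64]
[-0.23402803 -0.1691883  -1.81507573] 43.48765626574257 40.70692379493266
```

Call:
step_arm --increments '[{"dx": 0,"dy": 0,"dz": -1,"wx": 0,"wy": 0,"wz": 0},{"dx": 0.7,"dy": 0,"dz": -1,"wx": 0,"wy": 0,"wz": 0},{"dx": 0.9,"dy": -0.3,"dz": -1,"wx": 0,"wy": 0,"wz": 0},{"dx": 0.9,"dy": -0.5,"dz": -1,"wx": 0,"wy": 0,"wz": 0},{"dx": 0.9,"dy": -0.5,"dz": -1,"wx": 0,"wy": 0,"wz": 0}]'

```text
time_s: 10.45
eef_pos: [490.4, 233.7, 227.7]
ee_rot: [0.0, -0.045, 0.999, 0.0]
force: [1.4, 0.5, -0.5]
grip_width: 0.512
grip_force: 40.9
```

Call:
step_arm --increments '[{"dx": 0.26,"dy": -0.8,"dz": -1,"wx": 0,"wy": 0,"wz": 0},{"dx": 0,"dy": -0.9,"dz": -0.5,"wx": 0,"wy": 0,"wz": 0},{"dx": 0,"dy": -1,"dz": 0,"wx": 0,"wy": 0,"wz": 0},{"dx": 0,"dy": -1,"dz": 0,"wx": 0,"wy": 0,"wz": 0},{"dx": 0,"dy": -1,"dz": 0,"wx": 0,"wy": 0,"wz": 0}]'

```text
time_s: 10.95
eef_pos: [495.4, 115.6, 264.5]
ee_rot: [0.0, -0.045, 0.999, 0.0]
force: [-0.8, 0.0, -1.2]
grip_width: 0.508
grip_force: 40.9
```

Call:
step_arm --increments '[{"dx": 0,"dy": -1,"dz": 0,"wx": 0,"wy": 0,"wz": 0},{"dx": 0,"dy": -1,"dz": 0,"wx": 0,"wy": 0,"wz": 0},{"dx": 0,"dy": -0.9,"dz": 0,"wx": 0,"wy": 0,"wz": 0},{"dx": 0,"dy": -0.5,"dz": 0,"wx": 0,"wy": 0,"wz": 0},{"dx": 0,"dy": 0,"dz": 0,"wx": 0,"wy": 0,"wz": 0}]'

```text
time_s: 11.45
eef_pos: [503.3, 30.9, 264.1]
ee_rot: [0.0, -0.044, 0.999, -0.0]
force: [0.2, 0.9, -1.0]
grip_width: 0.509
grip_force: 40.9
```

```bash
python3 - <<'E'
from h import *
s=ctrl.sense();print(s['time_s'],s['eef_pos'],s['force'],s['grip_width'])
c=cap('wrist'); print(px(c,[503,29,65]))
for l in ['pocket','spice_jar','hatch_home']: print(l,lm(c,'wrist',l)[:3])
cv2.imwrite('pics/w9.png',c['frame'])
np.savez('w9.npz',Rc=c['Rc'],tc=c['tc'],k=[c['fx'],c['fy'],c['cx'],c['cy']])
E
python3 plan.py 502.5 29.5 114
```

```text
11.45 [503.28734496  30.89211693 264.08245344] [ 0.21345833  0.86265716 -0.98029872] 0.5085032627963635
[314, 219]
pocket [(0.97, [502.1, 31.5, 22.0]), (0.77, [586.3, -40.3, 42.5]), (0.31, [715.8, 358.1, 0.7])]
spice_jar [(0.65, [499.9, 31.8, 168.2])]
hatch_home [(0.74, [503.7, 33.2, 144.4]), (0.66, [717.1, 360.4, -3.0])]
[503.1  32.7 263.9] yaw 95.22 11.65
[502.5  29.5 114. ] [ 0.04 -0.13  6.  ]
```

View pics/w9.png

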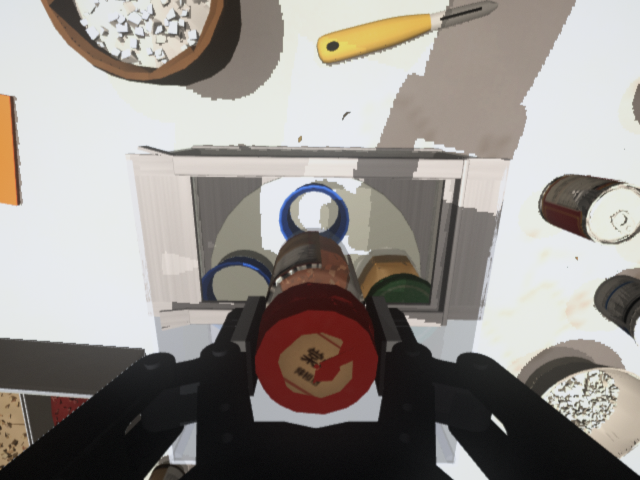

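Pocket one's blue collar is at (314,217), right below the held jar at (317,350). Lowering now.

Call:
step_arm --increments '[{"dx": 0,"dy": -0.1,"dz": 0.6,"wx": 0,"wy": 0,"wz": 0},{"dx": 0,"dy": 0,"dz": 1,"wx": 0,"wy": 0,"wz": 0},{"dx": 0,"dy": 0,"dz": 1,"wx": 0,"wy": 0,"wz": 0},{"dx": 0,"dy": 0,"dz": 1,"wx": 0,"wy": 0,"wz": 0},{"dx": 0,"dy": 0,"dz": 0.3,"wx": 0,"wy": 0,"wz": 0}]'

```text
time_s: 12.15
eef_pos: [502.4, 30.2, 164.2]
ee_rot: [-0.002, -0.046, 0.999, 0.0]
force: [-0.3, -0.2, -0.8]
grip_width: 0.512
grip_force: 40.9
```

Call:
step_arm --increments '[{"dx": 0,"dy": 0,"dz": 0.2,"wx": 0,"wy": 0,"wz": 0},{"dx": 0,"dy": 0,"dz": 0.4,"wx": 0,"wy": 0,"wz": 0},{"dx": 0,"dy": 0,"dz": 0.3,"wx": 0,"wy": 0,"wz": 0},{"dx": 0,"dy": 0,"dz": 0,"wx": 0,"wy": 0,"wz": 0}]'

```text
time_s: 12.55
eef_pos: [503.2, 29.4, 143.2]
ee_rot: [-0.001, -0.045, 0.999, 0.0]
force: [-0.1, 0.3, -0.3]
grip_width: 0.506
grip_force: 40.9
```

```bash
python3 - <<'E'
from h import *
s=ctrl.sense();print(s['time_s'],s['eef_pos'],s['force'],s['wrist_torque'],s['grip_width'])
E
```

```text
12.55 [503.19974062  29.35178303 143.18473569] [-0.08717213  0.27971541 -0.30813967] [-0.02550829  0.0174336   0.00252583] 0.5057600915628253
```

Call:
step_arm --increments '[{"dx": 0,"dy": 0,"dz": 0.5,"wx": 0,"wy": 0,"wz": 0},{"dx": 0,"dy": 0,"dz": 0.45,"wx": 0,"wy": 0,"wz": 0},{"dx": 0,"dy": 0,"dz": 0.12,"wx": 0,"wy": 0,"wz": 0},{"dx": 0,"dy": 0,"dz": 0.06,"wx": 0,"wy": 0,"wz": 0},{"dx": 0,"dy": 0,"dz": 0,"wx": 0,"wy": 0,"wz": 0}]'

```text
time_s: 13.05
eef_pos: [503.5, 29.3, 115.7]
ee_rot: [0.0, -0.045, 0.999, 0.0]
force: [-1.0, -0.1, 2.3]
grip_width: 0.509
grip_force: 40.9
```

Call:
step_arm --increments '[{"dx": 0,"dy": 0,"dz": 0.05,"wx": 0,"wy": 0,"wz": 0},{"dx": 0,"dy": 0,"dz": 0,"wx": 0,"wy": 0,"wz": 0}]'

```text
time_s: 13.25
eef_pos: [504.1, 29.2, 115.6]
ee_rot: [0.001, -0.045, 0.999, -0.0]
force: [-3.8, 1.0, 12.6]
grip_width: 0.509
grip_force: 41.6
```

Call:
step_arm --increments '[{"dx": 0,"dy": 0,"dz": 0,"wx": 0,"wy": 0,"wz": 0},{"dx": 0,"dy": 0,"dz": 0,"wx": 0,"wy": 0,"wz": 0},{"dx": 0,"dy": 0,"dz": 0,"wx": 0,"wy": 0,"wz": 0},{"dx": 0,"dy": 0,"dz": -0.5,"wx": 0,"wy": 0,"wz": 0},{"dx": 0,"dy": 0,"dz": -1,"wx": 0,"wy": 0,"wz": 0}]' --fingers 66

```text
time_s: 13.75
eef_pos: [502.7, 29.4, 151.6]
ee_rot: [-0.002, -0.045, 0.999, 0.0]
force: [-0.1, -0.3, 0.4]
grip_width: 0.773
grip_force: 0.0
```

Call:
step_arm --increments '[{"dx": 0,"dy": 0,"dz": -1,"wx": 0,"wy": 0,"wz": 0},{"dx": 0,"dy": 0,"dz": -1,"wx": 0,"wy": 0,"wz": 0},{"dx": 0,"dy": 0,"dz": -1,"wx": 0,"wy": 0,"wz": 0},{"dx": 0,"dy": 0,"dz": -1,"wx": 0,"wy": 0,"wz": 0},{"dx": 0,"dy": 0,"dz": 0,"wx": 0,"wy": 0,"wz": 0}]'

```text
time_s: 14.25
eef_pos: [504.5, 29.1, 255.7]
ee_rot: [0.003, -0.045, 0.999, -0.001]
force: [0.1, 0.6, -0.6]
grip_width: 0.769
grip_force: 0.0
```

```bash
python3 plan.py 575.2 88.9 250 575.2 88.9 203; python3 - <<'E'
from h import *
c=cap('wrist'); print(lm(c,'wrist','spice_jar'),lm(c,'wrist','crank_knob'),lm(c,'wrist','pocket'))
cv2.imwrite('pics/w10.png',c['frame'])
O=np.array([579.9,37.1]);a=np.radians(95.2)
p0=None
for i in range(8):
    b=a-np.radians(90)*i/7; p=O+52*np.array([np.cos(b),np.sin(b)])
    if p0 is not None:
        d=p-p0; t=np.radians(5.2); print(np.round([-(d@[np.cos(t),np.sin(t)])/25,d@[-np.sin(t),np.cos(t)]/25],3))
    p0=p
print(p)
E
```

```text
[504.5  29.1 255.7] yaw 95.17 14.25
[575.2  88.9 250. ] [-3.03  2.13  0.24]
[575.2  88.9 203. ] [0.01 0.   1.88]
[(0.78, [502.4, 27.0, 18.8])] [(0.75, [568.0, 89.1, 192.3])] [(0.82, [589.4, -40.5, 41.8]), (0.52, [716.6, 357.9, -1.1])]
[-0.463 -0.052]
[-0.44  -0.154]
[-0.394 -0.248]
[-0.329 -0.329]
[-0.248 -0.394]
[-0.154 -0.44 ]
[-0.052 -0.463]
[631.68598873  41.81289417]
```

View pics/w10.png

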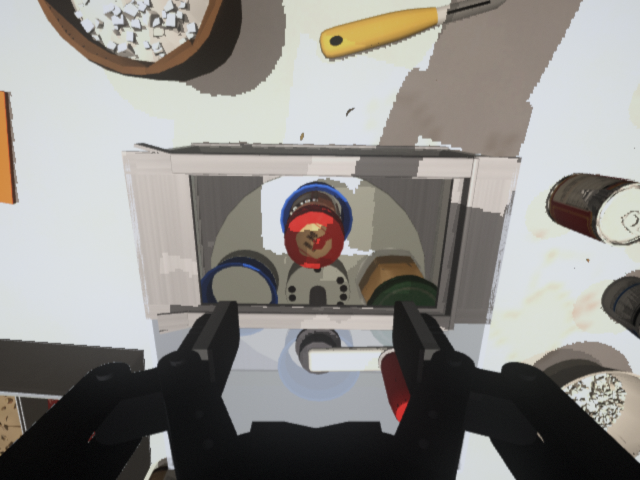

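The spice jar stands in pocket one, with its cap at (314,235) inside the blue collar. Next I turn the crank to pocket two.

Call:
step_arm --increments '[{"dx": -1,"dy": 0.7,"dz": 0,"wx": 0,"wy": 0,"wz": 0},{"dx": -1,"dy": 0.7,"dz": 0,"wx": 0,"wy": 0,"wz": 0},{"dx": -1,"dy": 0.7,"dz": 0,"wx": 0,"wy": 0,"wz": 0},{"dx": 0,"dy": 0,"dz": 1,"wx": 0,"wy": 0,"wz": 0},{"dx": 0,"dy": 0,"dz": 1,"wx": 0,"wy": 0,"wz": 0}]' --fingers 60

```text
time_s: 14.95
eef_pos: [573.5, 88.9, 200.1]
ee_rot: [-0.001, -0.046, 0.999, 0.0]
force: [-0.4, -0.7, -0.8]
grip_width: 0.703
grip_force: 0.0
```

Call:
step_arm --increments '[{"dx": 0,"dy": 0,"dz": 0.1,"wx": 0,"wy": 0,"wz": 0},{"dx": 0,"dy": 0,"dz": 0,"wx": 0,"wy": 0,"wz": 0},{"dx": 0,"dy": 0,"dz": 0,"wx": 0,"wy": 0,"wz": 0},{"dx": 0,"dy": 0,"dz": 0,"wx": 0,"wy": 0,"wz": 0},{"dx": 0,"dy": 0,"dz": 0,"wx": 0,"wy": 0,"wz": 0}]' --fingers 0 --squeeze 40

```text
time_s: 15.45
eef_pos: [573.7, 88.8, 200.5]
ee_rot: [0.001, -0.045, 0.999, 0.0]
force: [0.1, 5.0, 2.6]
grip_width: 0.224
grip_force: 39.9
```

Call:
step_arm --increments '[{"dx": -0.23,"dy": -0.01,"dz": 0,"wx": 0,"wy": 0,"wz": 0},{"dx": -0.23,"dy": -0.04,"dz": 0,"wx": 0,"wy": 0,"wz": 0},{"dx": -0.22,"dy": -0.06,"dz": 0,"wx": 0,"wy": 0,"wz": 0},{"dx": -0.22,"dy": -0.09,"dz": 0,"wx": 0,"wy": 0,"wz": 0}]'

```text
time_s: 15.85
eef_pos: [596.6, 86.1, 200.5]
ee_rot: [0.001, -0.045, 0.999, 0.001]
force: [-1.2, 6.8, 1.8]
grip_width: 0.222
grip_force: 40.0
```

Call:
step_arm --increments '[{"dx": -0.4,"dy": -0.25,"dz": 0,"wx": 0,"wy": 0,"wz": 0},{"dx": -0.33,"dy": -0.33,"dz": 0,"wx": 0,"wy": 0,"wz": 0},{"dx": -0.25,"dy": -0.39,"dz": 0,"wx": 0,"wy": 0,"wz": 0}]'

```text
time_s: 16.15
eef_pos: [623.9, 64.0, 200.4]
ee_rot: [0.002, -0.045, 0.999, 0.0]
force: [0.2, 4.0, 2.3]
grip_width: 0.227
grip_force: 40.0
```

Call:
step_arm --increments '[{"dx": -0.15,"dy": -0.44,"dz": 0,"wx": 0,"wy": 0,"wz": 0},{"dx": -0.05,"dy": -0.46,"dz": 0,"wx": 0,"wy": 0,"wz": 0},{"dx": 0,"dy": 0,"dz": 0,"wx": 0,"wy": 0,"wz": 0},{"dx": 0,"dy": 0,"dz": 0,"wx": 0,"wy": 0,"wz": 0}]'

```text
time_s: 16.55
eef_pos: [631.0, 40.3, 200.5]
ee_rot: [0.002, -0.045, 0.999, -0.001]
force: [5.9, -2.0, 0.4]
grip_width: 0.227
grip_force: 40.0
```

```bash
python3 - <<'E'
from h import *
s=ctrl.sense();print(s['time_s'],s['eef_pos'],s['force'],s['wrist_torque'],s['grip_width'])
c=cap('wrist'); print(lm(c,'wrist','crank_knob')[:2],lm(c,'wrist','pocket'))
cv2.imwrite('pics/w11.png',c['frame'])
E
```

```text
16.55 [631.04394712  40.33470265 200.48709876] [ 5.86660997 -1.96893642  0.39235938] [-0.36775534 -1.01464952 -0.01196472] 0.22671847654383803
[(0.65, [626.4, 39.5, 193.4])] [(0.73, [505.1, 28.7, 41.8])]
```

Call:
step_arm --increments '[{"dx": 0,"dy": 0,"dz": 0,"wx": 0,"wy": 0,"wz": 0},{"dx": 0,"dy": 0,"dz": 0,"wx": 0,"wy": 0,"wz": 0},{"dx": 0,"dy": 0,"dz": -0.2,"wx": 0,"wy": 0,"wz": 0},{"dx": 0,"dy": 0,"dz": -1,"wx": 0,"wy": 0,"wz": 0},{"dx": 0,"dy": 0,"dz": -0.8,"wx": 0,"wy": 0,"wz": 0}]' --fingers 80

```text
time_s: 17.2
eef_pos: [629.8, 41.5, 250.7]
ee_rot: [0.0, -0.045, 0.999, -0.0]
force: [0.5, -0.4, 0.3]
grip_width: 0.935
grip_force: 0.0
```

Call:
step_arm --increments '[{"dx": 0.5,"dy": 1,"dz": 0,"wx": 0,"wy": 0,"wz": 0},{"dx": 0.5,"dy": 1,"dz": 0,"wx": 0,"wy": 0,"wz": 0},{"dx": 0.5,"dy": 1,"dz": 0,"wx": 0,"wy": 0,"wz": 0},{"dx": 0.5,"dy": 1,"dz": 0,"wx": 0,"wy": 0,"wz": 0},{"dx": 0.5,"dy": 1,"dz": 0,"wx": 0,"wy": 0,"wz": 0}]'

```text
time_s: 17.7
eef_pos: [555.6, 161.2, 249.8]
ee_rot: [0.0, -0.045, 0.999, -0.0]
force: [0.3, -0.5, -0.4]
grip_width: 0.933
grip_force: 0.0
```

Call:
step_arm --increments '[{"dx": 0.5,"dy": 1,"dz": 0,"wx": 0,"wy": 0,"wz": 0},{"dx": 0.5,"dy": 1,"dz": 0,"wx": 0,"wy": 0,"wz": 0},{"dx": 0.5,"dy": 1,"dz": 0.5,"wx": 0,"wy": 0,"wz": 0},{"dx": 0.5,"dy": 1,"dz": 0.8,"wx": 0,"wy": 0,"wz": 0},{"dx": 0.5,"dy": 1,"dz": 0.8,"wx": 0,"wy": 0,"wz": 0}]'

```text
time_s: 18.2
eef_pos: [482.2, 280.1, 196.9]
ee_rot: [0.001, -0.045, 0.999, 0.0]
force: [0.5, -0.3, -0.1]
grip_width: 0.932
grip_force: 0.0
```

Call:
step_arm --increments '[{"dx": 0.34,"dy": 0.7,"dz": 1,"wx": 0,"wy": 0,"wz": 0},{"dx": 0,"dy": 0,"dz": 0.5,"wx": 0,"wy": 0,"wz": 0},{"dx": 0,"dy": 0,"dz": 0,"wx": 0,"wy": 0,"wz": 0},{"dx": 0,"dy": 0,"dz": 0,"wx": 0,"wy": 0,"wz": 0}]'

```text
time_s: 18.6
eef_pos: [473.8, 295.3, 160.3]
ee_rot: [0.001, -0.045, 0.999, 0.0]
force: [0.3, 0.2, 0.8]
grip_width: 0.94
grip_force: 0.0
```

```bash
python3 - <<'E'
from h import *
c=cap('wrist'); print(lm(c,'wrist','red_tin')[:2])
f=c['frame'];cv2.imwrite('pics/w12.png',f)
for d in eyes.cut_out('wrist','red_tin')[:2]:
    y,x=np.nonzero(d['mask']); print(d['p'],x.min(),x.max(),y.min(),y.max())
print(px(c,[474,295,72]),[px(c,[474+29*a,295+29*b,72]) for a,b in ((1,0),(-1,0),(0,1),(0,-1))])
E
python3 plan.py 473.8 294.8 62
```

```text
[(0.72, [474.6, 296.8, 0.5])]
0.98 272 364 198 305
[315, 263] [[311, 305], [320, 217], [362, 267], [268, 259]]
[473.7 295.4 160.4] yaw 95.1 18.75
[473.8 294.8  62. ] [ 0.01 -0.02  3.94]
```

Call:
step_arm --increments '[{"dx": 0,"dy": 0.05,"dz": 1,"wx": 0,"wy": 0,"wz": 0},{"dx": 0,"dy": 0,"dz": 1,"wx": 0,"wy": 0,"wz": 0},{"dx": 0,"dy": 0,"dz": 1,"wx": 0,"wy": 0,"wz": 0},{"dx": 0,"dy": 0,"dz": 0.93,"wx": 0,"wy": 0,"wz": 0},{"dx": 0,"dy": 0,"dz": 0,"wx": 0,"wy": 0,"wz": 0}]'

```text
time_s: 19.25
eef_pos: [471.9, 296.3, 59.1]
ee_rot: [-0.002, -0.045, 0.999, -0.001]
force: [0.0, 1.0, -0.0]
grip_width: 0.936
grip_force: 0.0
```

Call:
step_arm --increments '[{"dx": 0,"dy": 0,"dz": 0,"wx": 0,"wy": 0,"wz": 0},{"dx": 0,"dy": 0,"dz": 0,"wx": 0,"wy": 0,"wz": 0},{"dx": 0,"dy": 0,"dz": 0,"wx": 0,"wy": 0,"wz": 0},{"dx": 0,"dy": 0,"dz": -0.4,"wx": 0,"wy": 0,"wz": 0},{"dx": 0,"dy": 0,"dz": -0.6,"wx": 0,"wy": 0,"wz": 0}]' --fingers 0 --squeeze 50

```text
time_s: 19.75
eef_pos: [472.3, 296.9, 86.5]
ee_rot: [-0.001, -0.045, 0.999, -0.0]
force: [0.5, -0.3, -1.1]
grip_width: 0.656
grip_force: 53.4
```

```bash
python3 plan.py 474 296.5 235 504 30 235; python3 -c "
from h import *
s=ctrl.sense();print(s['force'],s['grip_width']*85.4,s['grip_force'])
c=cap('top');print(lm(c,'top','pocket'))"
```

```text
[472.3 296.9  86.5] yaw 95.16 19.75
[474.  296.5 235. ] [-0.06 -0.02 -5.94]
[504.  30. 235.] [ -0.24 -10.72   0.  ]
[ 0.47010596 -0.31699985 -1.05483083] 56.028749490800266 53.439372181892395
[(0.84, [500.0, 27.6, 44.1]), (0.72, [573.2, 109.2, 23.5]), (0.72, [588.7, -40.8, 31.6]), (0.22, [488.4, 415.4, -0.4])]
```

Call:
step_arm --increments '[{"dx": 0,"dy": 0,"dz": -1,"wx": 0,"wy": 0,"wz": 0},{"dx": 0,"dy": -0.2,"dz": -1,"wx": 0,"wy": 0,"wz": 0},{"dx": 0,"dy": -0.6,"dz": -1,"wx": 0,"wy": 0,"wz": 0},{"dx": 0,"dy": -0.9,"dz": -1,"wx": 0,"wy": 0,"wz": 0},{"dx": 0,"dy": -1,"dz": -1,"wx": 0,"wy": 0,"wz": 0}]'

```text
time_s: 20.35
eef_pos: [478.4, 229.3, 211.7]
ee_rot: [-0.0, -0.045, 0.999, -0.0]
force: [1.1, -1.1, -1.2]
grip_width: 0.653
grip_force: 53.8
```

Call:
step_arm --increments '[{"dx": -0.1,"dy": -1,"dz": -0.95,"wx": 0,"wy": 0,"wz": 0},{"dx": -0.1,"dy": -1,"dz": 0,"wx": 0,"wy": 0,"wz": 0},{"dx": 0,"dy": -1,"dz": 0,"wx": 0,"wy": 0,"wz": 0},{"dx": 0,"dy": -1,"dz": 0,"wx": 0,"wy": 0,"wz": 0},{"dx": 0,"dy": -1,"dz": 0,"wx": 0,"wy": 0,"wz": 0}]'

```text
time_s: 20.85
eef_pos: [494.8, 104.8, 234.6]
ee_rot: [-0.0, -0.045, 0.999, 0.0]
force: [-0.1, -0.2, -1.8]
grip_width: 0.653
grip_force: 53.8
```

Call:
step_arm --increments '[{"dx": 0,"dy": -1,"dz": 0,"wx": 0,"wy": 0,"wz": 0},{"dx": 0,"dy": -1,"dz": 0,"wx": 0,"wy": 0,"wz": 0},{"dx": 0,"dy": -0.9,"dz": 0,"wx": 0,"wy": 0,"wz": 0},{"dx": 0,"dy": -0.1,"dz": 0,"wx": 0,"wy": 0,"wz": 0},{"dx": 0,"dy": 0,"dz": 0,"wx": 0,"wy": 0,"wz": 0}]'

```text
time_s: 21.35
eef_pos: [501.6, 31.1, 234.6]
ee_rot: [-0.0, -0.045, 0.999, 0.0]
force: [-0.0, -0.1, -1.0]
grip_width: 0.656
grip_force: 53.9
```

```bash
python3 - <<'E'
from h import *
s=ctrl.sense();print(s['time_s'],s['eef_pos'],s['force'],s['grip_width'])
c=cap('wrist');print(lm(c,'wrist','pocket'),lm(c,'wrist','red_tin')[:2])
f=c['frame'];cv2.imwrite('pics/w13.png',f)
g=cv2.cvtColor(f,cv2.COLOR_BGR2HSV); m=((g[...,0]>105)&(g[...,0]<125)&(g[...,1]>120)).astype(np.uint8)
n,L,S,C=cv2.connectedComponentsWithStats(m)
for i in range(1,n):
    if S[i,4]>200: print(S[i])
q=[[503,29.5,70],[503-34,29.5,70],[503,29.5+34,70],[503,29.5-34,70]]; print([px(c,x) for x in q])
E
python3 plan.py 503 29.5 102
```

```text
21.35 [501.62845502  31.06460359 234.5987808 ] [-0.0305765  -0.09729311 -0.96850633] 0.6561824212567331
[(0.92, [503.6, 30.5, 41.5]), (0.78, [582.7, -36.6, 29.6]), (0.73, [574.0, 116.3, 21.5])] [(0.97, [501.6, 28.5, 171.9])]
[271 188  93  62 811]
[187 268  73  24 232]
[377 281  58  37 373]
[[314, 231], [318, 189], [355, 234], [272, 227]]
[501.6  32.  234.7] yaw 95.22 21.5
[503.   29.5 102. ] [-0.05 -0.11  5.31]
```

Call:
step_arm --increments '[{"dx": -0.05,"dy": -0.02,"dz": 0.6,"wx": 0,"wy": 0,"wz": 0},{"dx": 0,"dy": 0,"dz": 1,"wx": 0,"wy": 0,"wz": 0},{"dx": 0,"dy": 0,"dz": 1,"wx": 0,"wy": 0,"wz": 0},{"dx": 0,"dy": 0,"dz": 1,"wx": 0,"wy": 0,"wz": 0},{"dx": 0,"dy": 0,"dz": 0.4,"wx": 0,"wy": 0,"wz": 0}]'

```text
time_s: 22.0
eef_pos: [502.1, 31.6, 132.9]
ee_rot: [-0.002, -0.046, 0.999, 0.0]
force: [-0.7, 0.2, -1.2]
grip_width: 0.66
grip_force: 53.9
```

Call:
step_arm --increments '[{"dx": 0,"dy": 0,"dz": 0.3,"wx": 0,"wy": 0,"wz": 0},{"dx": 0,"dy": 0,"dz": 0.3,"wx": 0,"wy": 0,"wz": 0},{"dx": 0,"dy": 0,"dz": 0,"wx": 0,"wy": 0,"wz": 0},{"dx": 0,"dy": 0,"dz": 0,"wx": 0,"wy": 0,"wz": 0}]'

```text
time_s: 22.4
eef_pos: [503.4, 30.7, 120.4]
ee_rot: [0.001, -0.045, 0.999, -0.0]
force: [-0.3, -0.4, -2.7]
grip_width: 0.66
grip_force: 53.9
```

```bash
python3 - <<'E'
from h import *
s=ctrl.sense();print(s['time_s'],s['eef_pos'],s['force'],s['wrist_torque'],s['grip_width'])
c=cap('wrist');print(lm(c,'wrist','pocket'),lm(c,'wrist','red_tin')[:2])
E
```

```text
22.4 [503.4198422   30.71933379 120.39058916] [-0.26445876 -0.42017259 -2.7153353 ] [-0.0073151  0.03679    0.0511548] 0.6604888833205479
[] [(0.94, [501.7, 31.5, 58.2])]
```

Call:
step_arm --increments '[{"dx": 0,"dy": 0,"dz": 0.3,"wx": 0,"wy": 0,"wz": 0},{"dx": 0,"dy": 0,"dz": 0.25,"wx": 0,"wy": 0,"wz": 0},{"dx": 0,"dy": 0,"dz": 0.1,"wx": 0,"wy": 0,"wz": 0},{"dx": 0,"dy": 0,"dz": 0,"wx": 0,"wy": 0,"wz": 0}]'

```text
time_s: 22.95
eef_pos: [502.9, 30.7, 103.3]
ee_rot: [-0.0, -0.045, 0.999, 0.0]
force: [-1.1, 0.1, -0.8]
grip_width: 0.659
grip_force: 54.3
```

Call:
step_arm --increments '[{"dx": 0,"dy": 0,"dz": 0.06,"wx": 0,"wy": 0,"wz": 0},{"dx": 0,"dy": 0,"dz": 0,"wx": 0,"wy": 0,"wz": 0}]'

```text
time_s: 23.15
eef_pos: [503.2, 30.7, 103.0]
ee_rot: [0.0, -0.045, 0.999, -0.0]
force: [-5.3, 0.1, 11.2]
grip_width: 0.658
grip_force: 55.4
```

Call:
step_arm --increments '[{"dx": 0,"dy": 0,"dz": 0,"wx": 0,"wy": 0,"wz": 0},{"dx": 0,"dy": 0,"dz": 0,"wx": 0,"wy": 0,"wz": 0},{"dx": 0,"dy": 0,"dz": 0,"wx": 0,"wy": 0,"wz": 0},{"dx": 0,"dy": 0,"dz": -0.5,"wx": 0,"wy": 0,"wz": 0},{"dx": 0,"dy": 0,"dz": -1,"wx": 0,"wy": 0,"wz": 0}]' --fingers 78

```text
time_s: 23.65
eef_pos: [502.3, 30.8, 139.3]
ee_rot: [-0.002, -0.045, 0.999, 0.0]
force: [0.2, -0.4, 0.3]
grip_width: 0.915
grip_force: 0.0
```

Call:
step_arm --increments '[{"dx": 0,"dy": 0,"dz": -1,"wx": 0,"wy": 0,"wz": 0},{"dx": 0,"dy": 0,"dz": -1,"wx": 0,"wy": 0,"wz": 0},{"dx": 0,"dy": 0,"dz": -1,"wx": 0,"wy": 0,"wz": 0},{"dx": 0,"dy": 0,"dz": -1,"wx": 0,"wy": 0,"wz": 0},{"dx": 0,"dy": 0,"dz": -0.4,"wx": 0,"wy": 0,"wz": 0}]'

```text
time_s: 24.15
eef_pos: [503.6, 30.7, 252.5]
ee_rot: [0.002, -0.045, 0.999, -0.0]
force: [0.2, -0.8, -0.3]
grip_width: 0.911
grip_force: 0.0
```

```bash
python3 - <<'E'
from h import *
c=cap('wrist'); print(lm(c,'wrist','red_tin')[:2],lm(c,'wrist','crank_knob'),lm(c,'wrist','pocket'))
cv2.imwrite('pics/w14.png',c['frame'])
O=np.array([579.5,37.1]);a=np.radians(4.5)
p0=None
for i in range(8):
    b=a-np.radians(89.3)*i/7; p=O+52*np.array([np.cos(b),np.sin(b)])
    if p0 is not None:
        d=p-p0; t=np.radians(5.2); print(np.round([-(d@[np.cos(t),np.sin(t)])/25,d@[-np.sin(t),np.cos(t)]/25],2))
    p0=p
print(p)
E
python3 plan.py 631 41 250 631 41 200
```

```text
[(0.62, [501.0, 30.9, 40.5]), (0.19, [576.3, 38.1, -1.3])] [] [(0.8, [574.0, 111.9, 19.0])]
[ 0.06 -0.46]
[ 0.16 -0.43]
[ 0.25 -0.39]
[ 0.33 -0.32]
[ 0.39 -0.24]
[ 0.44 -0.15]
[ 0.46 -0.05]
[584.21289417 -14.68598873]
[502.7  30.8 248.7] yaw 95.16 24.35
[631.  41. 250.] [-5.15 -0.06 -0.06]
[631.  41. 200.] [-0. -0.  2.]
```

Call:
step_arm --increments '[{"dx": -1,"dy": 0,"dz": -0.1,"wx": 0,"wy": 0,"wz": 0},{"dx": -1,"dy": 0,"dz": 0,"wx": 0,"wy": 0,"wz": 0},{"dx": -1,"dy": 0,"dz": 0,"wx": 0,"wy": 0,"wz": 0},{"dx": -1,"dy": 0,"dz": 0,"wx": 0,"wy": 0,"wz": 0},{"dx": -1,"dy": -0.06,"dz": 0,"wx": 0,"wy": 0,"wz": 0}]' --fingers 60

```text
time_s: 24.85
eef_pos: [628.3, 40.7, 250.2]
ee_rot: [-0.001, -0.045, 0.999, 0.0]
force: [0.5, -0.7, 0.4]
grip_width: 0.706
grip_force: 0.0
```

Call:
step_arm --increments '[{"dx": -0.15,"dy": 0,"dz": 0.1,"wx": 0,"wy": 0,"wz": 0},{"dx": 0,"dy": 0,"dz": 1,"wx": 0,"wy": 0,"wz": 0},{"dx": 0,"dy": 0,"dz": 0.9,"wx": 0,"wy": 0,"wz": 0},{"dx": 0,"dy": 0,"dz": 0,"wx": 0,"wy": 0,"wz": 0}]'

```text
time_s: 25.25
eef_pos: [629.5, 41.0, 197.9]
ee_rot: [-0.004, -0.045, 0.999, 0.001]
force: [-0.0, 0.7, 0.9]
grip_width: 0.702
grip_force: 0.0
```

Call:
step_arm --increments '[{"dx": 0,"dy": 0,"dz": 0,"wx": 0,"wy": 0,"wz": 0},{"dx": 0,"dy": 0,"dz": 0,"wx": 0,"wy": 0,"wz": 0},{"dx": 0,"dy": 0,"dz": 0,"wx": 0,"wy": 0,"wz": 0},{"dx": 0,"dy": 0,"dz": 0,"wx": 0,"wy": 0,"wz": 0}]' --fingers 0 --squeeze 40

```text
time_s: 25.65
eef_pos: [631.8, 40.7, 203.4]
ee_rot: [0.001, -0.045, 0.999, -0.0]
force: [-0.9, -0.2, 5.4]
grip_width: 0.231
grip_force: 39.3
```

```bash
python3 plan.py 584.2 -14.7 200; python3 -c "
from h import *
s=ctrl.sense();print(s['force'],s['grip_width'])
c=cap('wrist');print(lm(c,'wrist','crank_knob'))"
```

```text
[631.8  40.7 203.4] yaw 95.16 25.65
[584.2 -14.7 200. ] [ 2.09 -2.04  0.13]
[-0.9312667  -0.23614607  5.35775802] 0.2313053997535414
[(0.71, [627.5, 39.3, 194.3])]
```

Next, the second quarter turn to bring pocket three to the hatch.

Call:
step_arm --increments '[{"dx": 0.02,"dy": -0.23,"dz": 0,"wx": 0,"wy": 0,"wz": 0},{"dx": 0.05,"dy": -0.23,"dz": 0,"wx": 0,"wy": 0,"wz": 0},{"dx": 0.16,"dy": -0.43,"dz": 0,"wx": 0,"wy": 0,"wz": 0},{"dx": 0.25,"dy": -0.39,"dz": 0,"wx": 0,"wy": 0,"wz": 0}]'

```text
time_s: 26.15
eef_pos: [623.0, 8.2, 203.4]
ee_rot: [0.002, -0.045, 0.999, 0.0]
force: [-2.0, 4.1, 8.1]
grip_width: 0.226
grip_force: 39.8
```

Call:
step_arm --increments '[{"dx": 0.33,"dy": -0.32,"dz": 0,"wx": 0,"wy": 0,"wz": 0},{"dx": 0.39,"dy": -0.24,"dz": 0,"wx": 0,"wy": 0,"wz": 0},{"dx": 0.44,"dy": -0.15,"dz": 0,"wx": 0,"wy": 0,"wz": 0},{"dx": 0.46,"dy": -0.05,"dz": 0,"wx": 0,"wy": 0,"wz": 0},{"dx": 0,"dy": 0,"dz": 0,"wx": 0,"wy": 0,"wz": 0}]'

```text
time_s: 26.65
eef_pos: [582.9, -14.6, 203.4]
ee_rot: [0.0, -0.045, 0.999, 0.0]
force: [-1.6, 2.4, 6.0]
grip_width: 0.229
grip_force: 39.7
```

```bash
python3 - <<'E'
from h import *
s=ctrl.sense();print(s['time_s'],s['eef_pos'],s['force'],s['wrist_torque'],s['grip_width'])
c=cap('wrist'); print(lm(c,'wrist','crank_knob')[:2],lm(c,'wrist','pocket'))
cv2.imwrite('pics/w15.png',c['frame'])
E
```

```text
26.65 [582.89802273 -14.55635435 203.42060133] [-1.62468697  2.43517826  6.04039159] [0.22444422 0.39025819 0.03773988] 0.22910110249613272
[(0.85, [575.9, -15.4, 196.7])] [(0.69, [503.0, 36.7, 32.6])]
```

Call:
step_arm --increments '[{"dx": -0.09,"dy": 0,"dz": 0,"wx": 0,"wy": 0,"wz": 0},{"dx": -0.09,"dy": 0,"dz": 0,"wx": 0,"wy": 0,"wz": 0},{"dx": 0,"dy": 0,"dz": 0,"wx": 0,"wy": 0,"wz": 0}]'

```text
time_s: 27.1
eef_pos: [588.8, -13.9, 203.4]
ee_rot: [0.001, -0.045, 0.999, 0.0]
force: [0.5, 2.4, 6.3]
grip_width: 0.227
grip_force: 39.7
```

```bash
python3 - <<'E'
from h import *
s=ctrl.sense();print(s['time_s'],s['eef_pos'],s['force'],s['grip_width'])
c=cap('wrist'); print(lm(c,'wrist','crank_knob')[:2],lm(c,'wrist','pocket'))
cv2.imwrite('pics/w16.png',c['frame'])
c=cap('top'); print(lm(c,'top','crank_knob')[:2],lm(c,'top','pocket'))
E
```

```text
27.1 [588.76602389 -13.93145745 203.4124104 ] [0.51257316 2.41223265 6.2606991 ] 0.2271943105719915
[(0.84, [582.8, -15.0, 192.6]), (0.74, [502.4, 27.6, 32.0])] [(0.8, [503.4, 28.3, 29.8])]
[] [(0.74, [567.5, 109.8, 39.7])]
```

Call:
step_arm --increments '[{"dx": 0.02,"dy": 0,"dz": 0,"wx": 0,"wy": 0,"wz": 0},{"dx": 0,"dy": 0,"dz": 0,"wx": 0,"wy": 0,"wz": 0},{"dx": 0,"dy": 0,"dz": -0.2,"wx": 0,"wy": 0,"wz": 0},{"dx": 0,"dy": 0,"dz": -1,"wx": 0,"wy": 0,"wz": 0},{"dx": 0,"dy": 0,"dz": -0.8,"wx": 0,"wy": 0,"wz": 0}]' --fingers 85

```text
time_s: 27.9
eef_pos: [587.7, -14.4, 253.2]
ee_rot: [0.0, -0.045, 0.999, -0.0]
force: [-0.7, -0.3, 1.1]
grip_width: 0.994
grip_force: 0.0
```

Call:
step_arm --increments '[{"dx": 0.2,"dy": 1,"dz": 0,"wx": 0,"wy": 0,"wz": 0},{"dx": 0.2,"dy": 1,"dz": 0,"wx": 0,"wy": 0,"wz": 0},{"dx": 0.2,"dy": 1,"dz": 0,"wx": 0,"wy": 0,"wz": 0},{"dx": 0.2,"dy": 1,"dz": 0,"wx": 0,"wy": 0,"wz": 0},{"dx": 0.2,"dy": 1,"dz": 0,"wx": 0,"wy": 0,"wz": 0}]'

```text
time_s: 28.4
eef_pos: [551.2, 108.8, 252.4]
ee_rot: [0.0, -0.045, 0.999, -0.0]
force: [-0.4, 0.6, -1.0]
grip_width: 0.997
grip_force: 0.0
```

Call:
step_arm --increments '[{"dx": 0.2,"dy": 1,"dz": 0,"wx": 0,"wy": 0,"wz": 0},{"dx": 0.2,"dy": 1,"dz": 0,"wx": 0,"wy": 0,"wz": 0},{"dx": 0.2,"dy": 1,"dz": 0,"wx": 0,"wy": 0,"wz": 0},{"dx": 0.2,"dy": 1,"dz": 0,"wx": 0,"wy": 0,"wz": 0},{"dx": 0.2,"dy": 1,"dz": 0,"wx": 0,"wy": 0,"wz": 0}]'

```text
time_s: 28.9
eef_pos: [515.1, 231.1, 252.4]
ee_rot: [0.0, -0.045, 0.999, -0.0]
force: [-0.1, -0.2, -0.1]
grip_width: 0.998
grip_force: 0.0
```

Call:
step_arm --increments '[{"dx": 0.2,"dy": 1,"dz": 0.2,"wx": 0,"wy": 0,"wz": 0},{"dx": 0.2,"dy": 1,"dz": 0.5,"wx": 0,"wy": 0,"wz": 0},{"dx": 0,"dy": 1,"dz": 0.5,"wx": 0,"wy": 0,"wz": 0},{"dx": 0,"dy": 1,"dz": 0.6,"wx": 0,"wy": 0,"wz": 0},{"dx": 0,"dy": 1,"dz": 0.6,"wx": 0,"wy": 0,"wz": 0}]'

```text
time_s: 29.4
eef_pos: [494.1, 354.8, 191.8]
ee_rot: [0.0, -0.045, 0.999, 0.0]
force: [0.3, 0.0, 0.3]
grip_width: 0.999
grip_force: 0.0
```

Call:
step_arm --increments '[{"dx": 0,"dy": 1,"dz": 0.4,"wx": 0,"wy": 0,"wz": 0},{"dx": 0,"dy": 1,"dz": 0.2,"wx": 0,"wy": 0,"wz": 0},{"dx": 0,"dy": 0.5,"dz": 0,"wx": 0,"wy": 0,"wz": 0},{"dx": 0,"dy": 0,"dz": 0,"wx": 0,"wy": 0,"wz": 0},{"dx": 0,"dy": 0,"dz": 0,"wx": 0,"wy": 0,"wz": 0}]'

```text
time_s: 29.9
eef_pos: [488.9, 415.4, 177.5]
ee_rot: [0.0, -0.045, 0.999, -0.0]
force: [0.1, -0.1, 0.3]
grip_width: 0.993
grip_force: 0.0
```

```bash
python3 - <<'E'
from h import *
c=cap('wrist'); print(lm(c,'wrist','yellow_jar')[:2])
f=c['frame'];cv2.imwrite('pics/w17.png',f)
for d in eyes.cut_out('wrist','yellow_jar')[:2]:
    y,x=np.nonzero(d['mask']); print(d['p'],x.min(),x.max(),y.min(),y.max())
print([px(c,[488.5+31.5*a,416+31.5*b,89]) for a,b in ((1,0),(-1,0),(0,1),(0,-1))])
E
python3 plan.py 488.5 416 72
```

```text
[(0.97, [428.9, 554.9, -2.0]), (0.92, [488.1, 418.4, 0.3])]
0.67 269 369 186 303
0.65 454 620 126 236
[[313, 308], [322, 212], [368, 266], [266, 258]]
[489.1 415.1 177.6] yaw 95.1 30.05
[488.5 416.   72. ] [0.02 0.04 4.22]
```

Call:
step_arm --increments '[{"dx": 0.06,"dy": 0.08,"dz": 1,"wx": 0,"wy": 0,"wz": 0},{"dx": 0,"dy": 0,"dz": 1,"wx": 0,"wy": 0,"wz": 0},{"dx": 0,"dy": 0,"dz": 1,"wx": 0,"wy": 0,"wz": 0},{"dx": 0,"dy": 0,"dz": 0.9,"wx": 0,"wy": 0,"wz": 0},{"dx": 0,"dy": 0,"dz": 0.3,"wx": 0,"wy": 0,"wz": 0}]'

```text
time_s: 30.55
eef_pos: [486.4, 416.7, 70.0]
ee_rot: [-0.002, -0.045, 0.999, -0.001]
force: [0.1, 0.2, 0.5]
grip_width: 0.992
grip_force: 0.0
```

Call:
step_arm --increments '[{"dx": 0,"dy": 0,"dz": 0,"wx": 0,"wy": 0,"wz": 0},{"dx": 0,"dy": 0,"dz": 0,"wx": 0,"wy": 0,"wz": 0},{"dx": 0,"dy": 0,"dz": 0,"wx": 0,"wy": 0,"wz": 0},{"dx": 0,"dy": 0,"dz": 0,"wx": 0,"wy": 0,"wz": 0},{"dx": 0,"dy": 0,"dz": -0.4,"wx": 0,"wy": 0,"wz": 0}]' --fingers 0 --squeeze 55

```text
time_s: 31.05
eef_pos: [486.3, 417.5, 81.4]
ee_rot: [-0.001, -0.045, 0.999, -0.0]
force: [-0.4, -0.7, -4.1]
grip_width: 0.724
grip_force: 61.0
```

```bash
python3 plan.py 488 417 240 503.5 29.5 245; python3 -c "
from h import *
s=ctrl.sense();print(s['force'],s['grip_width']*85.4,s['grip_force'])"
```

```text
[486.3 417.5  81.4] yaw 95.16 31.05
[488. 417. 240.] [-0.05 -0.03 -6.34]
[503.5  29.5 245. ] [  0.78 -15.49  -0.18]
[-0.38116067 -0.73315662 -4.14191624] 61.87214620526351 61.03792236215668
```

Call:
step_arm --increments '[{"dx": 0,"dy": 0,"dz": -0.9,"wx": 0,"wy": 0,"wz": 0},{"dx": 0,"dy": -0.2,"dz": -1,"wx": 0,"wy": 0,"wz": 0},{"dx": 0,"dy": -0.6,"dz": -1,"wx": 0,"wy": 0,"wz": 0},{"dx": 0,"dy": -0.9,"dz": -1,"wx": 0,"wy": 0,"wz": 0},{"dx": 0.1,"dy": -1,"dz": -1,"wx": 0,"wy": 0,"wz": 0}]'

```text
time_s: 31.55
eef_pos: [490.0, 349.9, 205.6]
ee_rot: [-0.0, -0.045, 0.999, 0.0]
force: [-0.2, -0.8, -3.6]
grip_width: 0.724
grip_force: 61.3
```

Call:
step_arm --increments '[{"dx": 0.1,"dy": -1,"dz": -1,"wx": 0,"wy": 0,"wz": 0},{"dx": 0.1,"dy": -1,"dz": -0.6,"wx": 0,"wy": 0,"wz": 0},{"dx": 0.1,"dy": -1,"dz": 0,"wx": 0,"wy": 0,"wz": 0},{"dx": 0.1,"dy": -1,"dz": 0,"wx": 0,"wy": 0,"wz": 0},{"dx": 0.1,"dy": -1,"dz": 0,"wx": 0,"wy": 0,"wz": 0}]'

```text
time_s: 32.05
eef_pos: [488.7, 223.9, 244.9]
ee_rot: [-0.0, -0.045, 0.999, 0.0]
force: [0.5, -0.3, -3.9]
grip_width: 0.724
grip_force: 61.4
```

Call:
step_arm --increments '[{"dx": 0.1,"dy": -1,"dz": 0,"wx": 0,"wy": 0,"wz": 0},{"dx": 0,"dy": -1,"dz": 0,"wx": 0,"wy": 0,"wz": 0},{"dx": 0,"dy": -1,"dz": 0,"wx": 0,"wy": 0,"wz": 0},{"dx": 0,"dy": -1,"dz": 0,"wx": 0,"wy": 0,"wz": 0},{"dx": 0,"dy": -1,"dz": 0,"wx": 0,"wy": 0,"wz": 0}]'

```text
time_s: 32.55
eef_pos: [497.6, 99.3, 244.8]
ee_rot: [-0.0, -0.045, 0.999, 0.0]
force: [-0.2, 0.0, -3.9]
grip_width: 0.724
grip_force: 61.4
```

Call:
step_arm --increments '[{"dx": 0,"dy": -1,"dz": 0,"wx": 0,"wy": 0,"wz": 0},{"dx": 0,"dy": -1,"dz": 0,"wx": 0,"wy": 0,"wz": 0},{"dx": 0,"dy": -0.7,"dz": 0,"wx": 0,"wy": 0,"wz": 0},{"dx": 0,"dy": 0,"dz": 0,"wx": 0,"wy": 0,"wz": 0},{"dx": 0,"dy": 0,"dz": 0,"wx": 0,"wy": 0,"wz": 0}]'

```text
time_s: 33.05
eef_pos: [503.9, 33.1, 244.7]
ee_rot: [-0.0, -0.045, 0.999, 0.0]
force: [-0.6, 0.3, -3.9]
grip_width: 0.723
grip_force: 61.5
```

```bash
python3 - <<'E'
from h import *
s=ctrl.sense();print(s['time_s'],s['eef_pos'],s['force'],s['grip_width'])
c=cap('wrist');print(lm(c,'wrist','pocket'),lm(c,'wrist','yellow_jar')[:2])
f=c['frame'];cv2.imwrite('pics/w18.png',f)
g=cv2.cvtColor(f,cv2.COLOR_BGR2HSV); m=((g[...,0]>105)&(g[...,0]<125)&(g[...,1]>120)).astype(np.uint8)
n,L,S,C=cv2.connectedComponentsWithStats(m)
for i in range(1,n):
    if S[i,4]>200: print(S[i])
q=[[503.5,29.5,68],[503.5-40.7,29.5,68],[503.5,29.5+40.7,68],[503.5,29.5-40.7,68]]; print([px(c,x) for x in q])
E
python3 plan.py 503.5 29.5 101
```

```text
33.05 [503.86413025  33.12919825 244.69737483] [-0.56560257  0.2734096  -3.89290212] 0.7230583467980795
[(0.67, [501.9, 26.3, 31.0])] [(0.78, [507.2, 37.5, 172.7])]
[257 181  39  65 521]
[378 260  59  37 394]
[[311, 225], [316, 176], [359, 229], [263, 221]]
[503.9  33.7 244.6] yaw 95.22 33.2
[503.5  29.5 101. ] [ 0.03 -0.17  5.75]
```

```bash
python3 - <<'E'
from h import *
from scipy.optimize import least_squares as ls
c=cap('wrist');p,_=tool();print(p)
f=c['frame'];cv2.imwrite('pics/w19.png',f)
g=cv2.cvtColor(f,cv2.COLOR_BGR2HSV); m=((g[...,0]>100)&(g[...,0]<128)&(g[...,1]>90)).astype(np.uint8)
n,L,S,C=cv2.connectedComponentsWithStats(m)
for i in range(1,n):
    if S[i,4]>200 and S[i,1]<230: print(S[i])
i=[i for i in range(1,n) if S[i,4]>300 and 150<S[i,1]<215 and 230<S[i,0]<330][0]
P=np.array([[np.nonzero(L[v]==i)[0].min(),v] for v in range(S[i,1],S[i,1]+S[i,3])])
W=np.array([ray(c,u,v,68)[:2] for u,v in P])
for r in (None,41.3):
    h=(lambda q:np.hypot(*(W-q[:2]).T)-(q[2] if r is None else r))
    s=ls(h,[503,29,41],loss='soft_l1');print(r,s.x.round(1),np.abs(s.fun).mean().round(2))
E
```

```text
[503.97712998  33.60686678 244.63768229]
[ 256  180   98   71 1087]
None [504.6  23.2  40.2] 0.24
41.3 [504.9  24.4  41. ] 0.24
```

View pics/w19.png

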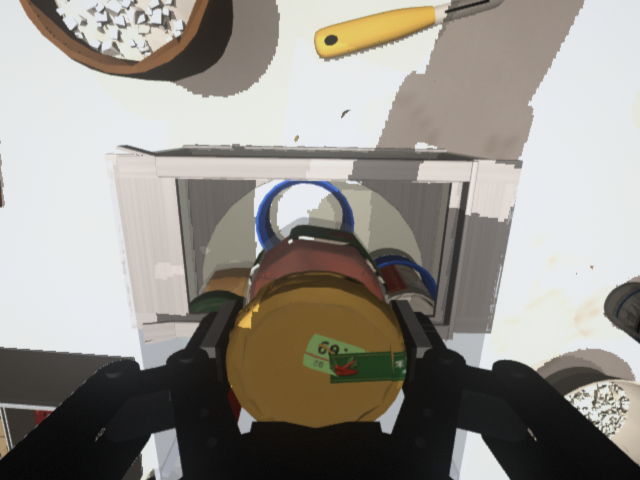

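The blue collar of pocket three is centred at u≈305 (256 to 354), v≈217, so the pocket is near (504.5, 24.5). The held yellow jar needs to shift about 9 mm in -y before it is lowered.

Call:
step_arm --increments '[{"dx": 0,"dy": -0.2,"dz": 0.3,"wx": 0,"wy": 0,"wz": 0},{"dx": 0,"dy": -0.15,"dz": 0.8,"wx": 0,"wy": 0,"wz": 0},{"dx": 0,"dy": 0,"dz": 1,"wx": 0,"wy": 0,"wz": 0},{"dx": 0,"dy": 0,"dz": 1,"wx": 0,"wy": 0,"wz": 0},{"dx": 0,"dy": 0,"dz": 0.6,"wx": 0,"wy": 0,"wz": 0}]'

```text
time_s: 33.75
eef_pos: [504.0, 24.2, 149.7]
ee_rot: [-0.001, -0.045, 0.999, 0.0]
force: [0.1, -0.2, -4.1]
grip_width: 0.719
grip_force: 61.5
```

Call:
step_arm --increments '[{"dx": 0,"dy": 0,"dz": 0.4,"wx": 0,"wy": 0,"wz": 0},{"dx": 0,"dy": 0,"dz": 0.3,"wx": 0,"wy": 0,"wz": 0},{"dx": 0,"dy": 0,"dz": 0.2,"wx": 0,"wy": 0,"wz": 0},{"dx": 0,"dy": 0,"dz": 0,"wx": 0,"wy": 0,"wz": 0}]'

```text
time_s: 34.15
eef_pos: [504.9, 24.2, 129.3]
ee_rot: [-0.0, -0.045, 0.999, 0.0]
force: [0.3, -0.3, -4.1]
grip_width: 0.723
grip_force: 61.5
```

```bash
python3 - <<'E'
from h import *
s=ctrl.sense();print(s['time_s'],s['eef_pos'],s['force'],s['wrist_torque'],s['grip_width'])
E
```

```text
34.15 [504.89329033  24.15259568 129.32580762] [ 0.26236551 -0.28771581 -4.08216712] [0.00103499 0.03488238 0.00235795] 0.7229738820536904
```

Call:
step_arm --increments '[{"dx": 0,"dy": 0,"dz": 0.4,"wx": 0,"wy": 0,"wz": 0},{"dx": 0,"dy": 0,"dz": 0.4,"wx": 0,"wy": 0,"wz": 0},{"dx": 0,"dy": 0,"dz": 0.2,"wx": 0,"wy": 0,"wz": 0},{"dx": 0,"dy": 0,"dz": 0.06,"wx": 0,"wy": 0,"wz": 0},{"dx": 0,"dy": 0,"dz": 0,"wx": 0,"wy": 0,"wz": 0}]'

```text
time_s: 34.65
eef_pos: [504.8, 24.1, 103.6]
ee_rot: [-0.0, -0.045, 0.999, -0.0]
force: [-4.3, 0.4, 5.8]
grip_width: 0.726
grip_force: 62.3
```

Call:
step_arm --increments '[{"dx": 0,"dy": 0,"dz": 0.06,"wx": 0,"wy": 0,"wz": 0},{"dx": 0,"dy": 0,"dz": 0,"wx": 0,"wy": 0,"wz": 0}]'

```text
time_s: 34.85
eef_pos: [505.0, 24.1, 103.5]
ee_rot: [0.0, -0.045, 0.999, -0.0]
force: [-10.5, -0.9, 20.7]
grip_width: 0.723
grip_force: 63.9
```

Call:
step_arm --increments '[{"dx": 0,"dy": 0,"dz": -0.04,"wx": 0,"wy": 0,"wz": 0},{"dx": 0,"dy": 0,"dz": 0,"wx": 0,"wy": 0,"wz": 0},{"dx": 0,"dy": 0,"dz": 0,"wx": 0,"wy": 0,"wz": 0},{"dx": 0,"dy": 0,"dz": -0.5,"wx": 0,"wy": 0,"wz": 0},{"dx": 0,"dy": 0,"dz": -1,"wx": 0,"wy": 0,"wz": 0}]' --fingers 84

```text
time_s: 35.35
eef_pos: [504.2, 24.2, 139.8]
ee_rot: [-0.002, -0.045, 0.999, 0.0]
force: [0.2, 0.1, -0.3]
grip_width: 0.985
grip_force: 0.0
```

Call:
step_arm --increments '[{"dx": 0,"dy": 0,"dz": -1,"wx": 0,"wy": 0,"wz": 0},{"dx": 0,"dy": 0,"dz": -1,"wx": 0,"wy": 0,"wz": 0},{"dx": 0,"dy": 0,"dz": -1,"wx": 0,"wy": 0,"wz": 0},{"dx": 0,"dy": 0,"dz": -1,"wx": 0,"wy": 0,"wz": 0},{"dx": 0,"dy": 0,"dz": 0,"wx": 0,"wy": 0,"wz": 0}]'

```text
time_s: 35.85
eef_pos: [506.1, 24.0, 244.0]
ee_rot: [0.003, -0.045, 0.999, -0.001]
force: [0.6, -0.2, 0.0]
grip_width: 0.982
grip_force: 0.0
```

```bash
python3 - <<'E'
from h import *
c=cap('wrist'); print(tool()[0],lm(c,'wrist','yellow_jar')[:2],lm(c,'wrist','hatch_home'),lm(c,'wrist','hatch_mouth'),lm(c,'wrist','cabinet'))
cv2.imwrite('pics/w20.png',c['frame'])
np.savez('w20.npz',Rc=c['Rc'],tc=c['tc'],k=[c['fx'],c['fy'],c['cx'],c['cy']])
E
```

```text
[505.41208148  24.08604252 241.88906438] [(0.88, [506.0, 25.6, 28.9])] [] [(0.83, [510.4, -75.9, 144.4])] [(0.63, [575.7, 34.8, -5.7])]
```

Call:
step_arm --increments '[{"dx": 0.2,"dy": -1,"dz": 0,"wx": 0,"wy": 0,"wz": 0},{"dx": 0.2,"dy": -1,"dz": 0,"wx": 0,"wy": 0,"wz": 0},{"dx": 0.2,"dy": -1,"dz": 0,"wx": 0,"wy": 0,"wz": 0},{"dx": 0.2,"dy": -1,"dz": 0,"wx": 0,"wy": 0,"wz": 0},{"dx": 0.2,"dy": -1,"dz": 0,"wx": 0,"wy": 0,"wz": 0}]' --fingers 45

```text
time_s: 36.6
eef_pos: [490.8, -103.5, 239.3]
ee_rot: [-0.001, -0.045, 0.999, 0.0]
force: [1.2, 0.3, -0.3]
grip_width: 0.529
grip_force: 0.0
```

Call:
step_arm --increments '[{"dx": 0.2,"dy": -1,"dz": 0,"wx": 0,"wy": 0,"wz": 0},{"dx": 0.2,"dy": -1,"dz": 0,"wx": 0,"wy": 0,"wz": 0},{"dx": 0.2,"dy": -1,"dz": 0,"wx": 0,"wy": 0,"wz": 0},{"dx": 0.2,"dy": -1,"dz": 0,"wx": 0,"wy": 0,"wz": 0},{"dx": 0.2,"dy": -1,"dz": 0.3,"wx": 0,"wy": 0,"wz": 0}]'

```text
time_s: 37.1
eef_pos: [477.5, -230.5, 232.4]
ee_rot: [0.0, -0.045, 0.999, -0.0]
force: [0.7, 0.1, 0.3]
grip_width: 0.529
grip_force: 0.0
```

Call:
step_arm --increments '[{"dx": 0.2,"dy": -1,"dz": 0.5,"wx": 0,"wy": 0,"wz": 0},{"dx": 0.2,"dy": -1,"dz": 0.5,"wx": 0,"wy": 0,"wz": 0},{"dx": 0.2,"dy": -1,"dz": 0.5,"wx": 0,"wy": 0,"wz": 0.5},{"dx": 0.2,"dy": -1,"dz": 0.5,"wx": 0,"wy": 0,"wz": 0.6},{"dx": 0.2,"dy": -1,"dz": 0.4,"wx": 0,"wy": 0,"wz": 0.67}]'

```text
time_s: 37.6
eef_pos: [459.2, -356.1, 170.9]
ee_rot: [-0.001, 0.049, 0.999, 0.001]
force: [-0.0, -0.8, 0.3]
grip_width: 0.531
grip_force: 0.0
```

Call:
step_arm --increments '[{"dx": 0,"dy": 0,"dz": 0,"wx": 0,"wy": 0,"wz": 0},{"dx": 0,"dy": 0,"dz": 0,"wx": 0,"wy": 0,"wz": 0}]'

```text
time_s: 37.8
eef_pos: [459.5, -355.2, 171.8]
ee_rot: [-0.001, 0.048, 0.999, 0.001]
force: [-0.1, 0.3, 0.6]
grip_width: 0.529
grip_force: 0.0
```

```bash
python3 - <<'E'
from h import *
c=cap('wrist'); print(lm(c,'wrist','hatch_cover'))
f=c['frame'];cv2.imwrite('pics/w21.png',f)
g=cv2.cvtColor(f,cv2.COLOR_BGR2HSV); m=((g[...,0]>5)&(g[...,0]<24)&(g[...,1]>150)&(g[...,2]>60)).astype(np.uint8)
n,L,S,C=cv2.connectedComponentsWithStats(m); i=1+S[1:,4].argmax(); print(S[i])
P=[ray(c,u,v,5)[:2] for v,u in np.argwhere(L==i)]
print(cv2.minAreaRect(np.array(P,np.float32)))
d=(g[...,2]<60)&(cv2.morphologyEx((L==i).astype(np.uint8),cv2.MORPH_CLOSE,np.ones((61,61)))>0)
n,L,S,C=cv2.connectedComponentsWithStats(d.astype(np.uint8))
for j in range(1,n):
    if S[j,4]>300: print('dark',S[j],ray(c,*C[j],25).round(1))
E
python3 plan.py 467 -369 34
```

```text
[(0.63, [469.6, -371.5, -1.3])]
[  186   173   225   127 25069]
((467.2048034667969, -370.75347900390625), (178.25347900390625, 108.8621826171875), 84.56852722167969)
dark [ 285  205   26   75 1814] [ 462.4 -369.3   25. ]
[ 460.  -354.7  172.6] yaw 84.62 37.9
[ 467. -369.   34.] [-0.33 -0.54  5.55]
```

Call:
step_arm --increments '[{"dx": -0.33,"dy": -0.6,"dz": 0.8,"wx": 0,"wy": 0,"wz": 0},{"dx": 0,"dy": 0,"dz": 1,"wx": 0,"wy": 0,"wz": 0},{"dx": 0,"dy": 0,"dz": 1,"wx": 0,"wy": 0,"wz": 0},{"dx": 0,"dy": 0,"dz": 1,"wx": 0,"wy": 0,"wz": 0},{"dx": 0,"dy": 0,"dz": 0.8,"wx": 0,"wy": 0,"wz": 0}]'

```text
time_s: 38.4
eef_pos: [466.8, -370.1, 56.6]
ee_rot: [-0.0, 0.047, 0.999, 0.0]
force: [0.8, -0.2, 1.0]
grip_width: 0.527
grip_force: 0.0
```

Call:
step_arm --increments '[{"dx": 0,"dy": 0,"dz": 0.5,"wx": 0,"wy": 0,"wz": 0},{"dx": 0,"dy": 0,"dz": 0.3,"wx": 0,"wy": 0,"wz": 0},{"dx": 0,"dy": 0,"dz": 0,"wx": 0,"wy": 0,"wz": 0},{"dx": 0,"dy": 0,"dz": 0,"wx": 0,"wy": 0,"wz": 0}]'

```text
time_s: 38.8
eef_pos: [466.9, -371.4, 38.5]
ee_rot: [0.0, 0.047, 0.999, -0.001]
force: [-1.3, 0.4, 0.2]
grip_width: 0.524
grip_force: 0.0
```

Call:
step_arm --increments '[{"dx": 0,"dy": 0,"dz": 0,"wx": 0,"wy": 0,"wz": 0},{"dx": 0,"dy": 0,"dz": 0,"wx": 0,"wy": 0,"wz": 0},{"dx": 0,"dy": 0,"dz": 0,"wx": 0,"wy": 0,"wz": 0},{"dx": 0,"dy": 0,"dz": 0,"wx": 0,"wy": 0,"wz": 0}]' --fingers 0 --squeeze 70

```text
time_s: 39.2
eef_pos: [466.8, -371.5, 38.4]
ee_rot: [0.0, 0.048, 0.999, -0.001]
force: [-0.8, 0.2, 6.4]
grip_width: 0.143
grip_force: 70.5
```

```bash
python3 plan.py 467 -371 180; python3 -c "
from h import *
s=ctrl.sense();print(s['force'],s['grip_width']*85.4,s['grip_force'])
c=cap('wrist');cv2.imwrite('pics/w22.png',c['frame']);print(lm(c,'wrist','hatch_cover'))"
```

```text
[ 466.8 -371.5   38.4] yaw 84.54 39.2
[ 467. -371.  180.] [-0.01  0.02 -5.66]
[-0.81692575  0.17531792  6.42722958] 12.236933583432748 70.46538233757019
[(0.81, [467.2, -370.9, -2.6])]
```

```bash
python3 - <<'E'
import numpy as np,cv2
from h import ray
d=np.load('w20.npz'); k=d['k']; c=dict(Rc=d['Rc'],tc=d['tc'],fx=k[0],fy=k[1],cx=k[2],cy=k[3])
f=cv2.imread('pics/w20.png'); O=np.array([579.8,37.3]); t=np.radians(5.2)
def loc(u,v,z):
    w=ray(c,u,v,z)[:2]-O; return np.array([w@[np.cos(t),np.sin(t)],w@[-np.sin(t),np.cos(t)]]).round(1)
g=f.astype(float).mean(2)
for (a,b) in [(215,235),(430,445),(300,330)]:
    pr=np.median(g[:,a:b],axis=1); e=np.diff(pr)
    print(a,[(int(v),int(pr[v]),int(pr[v+1]),float(loc((a+b)/2,v+.5,152)[0]),float(loc((a+b)/2,v+.5,141)[0])) for v in range(130,350) if abs(e[v])>9])
for a,b in [(185,190),(260,280)]:
    pr=np.median(g[a:b],axis=0); e=np.diff(pr)
    print('row',a,[(int(u),int(pr[u]),int(pr[u+1]),float(loc(u+.5,(a+b)/2,141)[1])) for u in list(range(90,215))+list(range(430,530)) if abs(e[u])>10])
E
```

```text
215 [(140, 219, 205, -145.9, -145.5), (141, 205, 164, -145.4, -144.9), (142, 164, 152, -144.8, -144.4), (144, 159, 128, -143.7, -143.2), (145, 128, 109, -143.2, -142.6), (146, 109, 90, -142.6, -142.1), (152, 73, 96, -139.4, -138.6), (153, 96, 147, -138.8, -138.0), (154, 147, 182, -138.3, -137.5), (155, 182, 197, -137.7, -136.9), (173, 184, 165, -127.6, -126.3), (175, 157, 132, -126.5, -125.0), (176, 132, 98, -125.9, -124.4), (268, 99, 87, -68.7, -64.3), (269, 87, 74, -68.0, -63.5), (287, 82, 70, -55.7, -50.5), (288, 70, 40, -55.0, -49.8), (310, 52, 67, -39.2, -33.2), (311, 67, 91, -38.5, -32.4), (319, 75, 115, -32.6, -26.2), (320, 115, 160, -31.8, -25.4), (321, 160, 178, -31.1, -24.7), (335, 172, 161, -20.5, -13.5)]
430 [(143, 134, 166, -144.3, -143.8), (144, 166, 187, -143.7, -143.2), (145, 187, 149, -143.2, -142.6), (146, 149, 161, -142.6, -142.1), (147, 161, 139, -142.1, -141.5), (148, 139, 94, -141.6, -140.9), (149, 94, 84, -141.0, -140.4), (154, 74, 65, -138.3, -137.5), (155, 65, 76, -137.7, -136.9), (156, 76, 131, -137.2, -136.3), (157, 131, 184, -136.6, -135.7), (158, 184, 202
[... 2332 characters left out ...]
.7), (487, 171, 210, 98.3), (491, 201, 184, 100.8), (522, 194, 177, 119.8), (525, 172, 128, 121.6), (526, 128, 112, 122.2), (528, 117, 151, 123.4), (529, 151, 133, 124.0)]
row 260 [(136, 222, 202, -125.4), (137, 202, 186, -124.7), (156, 182, 194, -112.1), (198, 177, 109, -84.4), (199, 109, 68, -83.7), (200, 68, 84, -83.0), (201, 84, 106, -82.4), (204, 101, 86, -80.4), (212, 94, 116, -75.1), (440, 61, 80, 75.4), (453, 88, 51, 84.0), (455, 47, 66, 85.3), (456, 66, 95, 86.0), (462, 96, 84, 89.9), (465, 79, 59, 91.9), (466, 59, 42, 92.6), (472, 43, 64, 96.5), (473, 64, 94, 97.2), (474, 94, 111, 97.9), (514, 118, 138, 124.2), (515, 138, 168, 124.9), (516, 168, 187, 125.5), (518, 196, 220, 126.9)]
```

Call:
step_arm --increments '[{"dx": 0,"dy": 0,"dz": -0.4,"wx": 0,"wy": 0,"wz": 0},{"dx": 0,"dy": 0,"dz": -1,"wx": 0,"wy": 0,"wz": 0},{"dx": 0,"dy": 0,"dz": -1,"wx": 0,"wy": 0,"wz": -0.5},{"dx": 0,"dy": 0,"dz": -1,"wx": 0,"wy": 0,"wz": -0.6},{"dx": 0,"dy": 0,"dz": -1,"wx": 0,"wy": 0,"wz": -0.7}]'

```text
time_s: 39.8
eef_pos: [466.4, -370.9, 148.9]
ee_rot: [-0.0, -0.048, 0.999, 0.0]
force: [-0.0, 0.1, -2.1]
grip_width: 0.145
grip_force: 69.4
```

Call:
step_arm --increments '[{"dx": 0,"dy": 0,"dz": -1,"wx": 0,"wy": 0,"wz": 0},{"dx": 0,"dy": 0,"dz": -0.8,"wx": 0,"wy": 0,"wz": 0},{"dx": 0,"dy": 0,"dz": 0,"wx": 0,"wy": 0,"wz": 0},{"dx": 0,"dy": 0,"dz": 0,"wx": 0,"wy": 0,"wz": 0}]'

```text
time_s: 40.2
eef_pos: [466.3, -370.9, 192.0]
ee_rot: [-0.0, -0.047, 0.999, 0.0]
force: [0.2, 1.3, -3.1]
grip_width: 0.146
grip_force: 69.5
```

```bash
python3 plan.py 521.3 -185.9 190; python3 -c "
from h import *
s=ctrl.sense();print(s['force'],s['wrist_torque'],s['grip_width']*85.4)
c=cap('wrist');cv2.imwrite('pics/w23.png',c['frame']);print(lm(c,'wrist','hatch_cover'))"
```

```text
[ 466.3 -370.9  192. ] yaw 95.34 40.2
[ 521.3 -185.9  190. ] [-2.88  7.16  0.08]
[ 0.24494147  1.34677467 -3.08184074] [ 0.00432702 -0.00253779  0.0022393 ] 12.483933545724165
[(0.69, [469.4, -370.2, 150.5])]
```

```bash
python3 - <<'E'
import numpy as np,cv2
from h import ray
O=np.array([579.8,37.3]); t=np.radians(5.2)
for n in ['w4','w5','w9','w20']:
    d=np.load(n+'.npz'); k=d['k']; c=dict(Rc=d['Rc'],tc=d['tc'],fx=k[0],fy=k[1],cx=k[2],cy=k[3])
    g=cv2.GaussianBlur(cv2.imread(f'pics/{n}.png').astype(float).mean(2),(9,3),0)
    def px(x,y,z):
        w=np.array([*(O+x*np.array([np.cos(t),np.sin(t)])+y*np.array([-np.sin(t),np.cos(t)])),z]); q=c['Rc'].T@(w-c['tc']); return k[0]*q[0]/q[2]+k[2],k[1]*q[1]/q[2]+k[3]
    for nm,x,z,s in [('frontlip out',-138,152,1),('hatch front',-124,141,-1),('rear lip',-31,152,1)]:
        P=[]
        for y in np.arange(-75,76,3):
            u,v=px(x,y,z); u=int(u);v=int(round(v))
            if not(5<u<635 and 8<v<470): continue
            e=s*np.diff(g[v-7:v+8,u]); i=e.argmax()
            if e[i]>8: w=ray(c,u,v-7+i+.5,z)[:2]-O; P.append([w@[-np.sin(t),np.cos(t)],w@[np.cos(t),np.sin(t)]])
        P=np.array(P)
        if len(P)<8: print(n,nm,len(P)); continue
        m=np.ones(len(P),bool)
        for _ in range(4): q=np.polyfit(*P[m].T,1); r=np.abs(np.polyval(q,P[:,0])-P[:,1]); m=r<max(.8,1.5*np.median(r))
        print(n,nm,m.sum(),len(P),'x0',q[1].round(1),'yaw',(5.2-np.degrees(q[0])).round(2))
E
```

```text
w4 frontlip out 51 51 x0 -137.9 yaw 4.41
w4 hatch front 28 35 x0 -122.9 yaw 4.3
w4 rear lip 35 35 x0 -31.1 yaw 4.34
w5 frontlip out 0
w5 hatch front 51 51 x0 -123.9 yaw 4.36
w5 rear lip 40 51 x0 -32.1 yaw 6.01
w9 frontlip out 51 51 x0 -137.7 yaw 4.4
w9 hatch front 23 36 x0 -124.6 yaw 4.79
w9 rear lip 12 20 x0 -31.5 yaw 4.64
w20 frontlip out 51 51 x0 -137.8 yaw 4.33
w20 hatch front 31 43 x0 -123.7 yaw 4.29
w20 rear lip 41 46 x0 -31.0 yaw 4.31
```

Call:
step_arm --increments '[{"dx": 0,"dy": 0,"dz": 0,"wx": 0,"wy": 0,"wz": 0.15},{"dx": -0.4,"dy": 0.9,"dz": 0,"wx": 0,"wy": 0,"wz": 0},{"dx": -0.4,"dy": 1,"dz": 0,"wx": 0,"wy": 0,"wz": 0},{"dx": -0.4,"dy": 1,"dz": 0,"wx": 0,"wy": 0,"wz": 0},{"dx": -0.4,"dy": 1,"dz": 0,"wx": 0,"wy": 0,"wz": 0}]'

```text
time_s: 40.8
eef_pos: [498.9, -269.7, 191.8]
ee_rot: [-0.0, -0.038, 0.999, 0.0]
force: [0.7, -0.4, -2.0]
grip_width: 0.151
grip_force: 69.4
```

Call:
step_arm --increments '[{"dx": -0.4,"dy": 1,"dz": 0,"wx": 0,"wy": 0,"wz": 0},{"dx": -0.4,"dy": 1,"dz": 0,"wx": 0,"wy": 0,"wz": 0},{"dx": -0.2,"dy": 0.9,"dz": 0.2,"wx": 0,"wy": 0,"wz": 0},{"dx": 0,"dy": 0.4,"dz": 0.2,"wx": 0,"wy": 0,"wz": 0},{"dx": 0,"dy": 0,"dz": 0,"wx": 0,"wy": 0,"wz": 0}]'

```text
time_s: 41.3
eef_pos: [516.9, -185.7, 181.5]
ee_rot: [-0.001, -0.039, 0.999, 0.001]
force: [1.0, -0.6, -1.6]
grip_width: 0.146
grip_force: 69.4
```

Call:
step_arm --increments '[{"dx": 0,"dy": 0,"dz": 0,"wx": 0,"wy": 0,"wz": 0},{"dx": 0,"dy": 0,"dz": 0,"wx": 0,"wy": 0,"wz": 0}]'

```text
time_s: 41.5
eef_pos: [517.3, -187.8, 182.6]
ee_rot: [0.0, -0.038, 0.999, -0.0]
force: [0.1, -0.5, -2.4]
grip_width: 0.149
grip_force: 69.4
```

```bash
python3 plan.py 517.8 -185.6 180.8; python3 -c "
from h import *
s=ctrl.sense();print(s['force'],s['wrist_torque'],s['ee_rot'])
c=cap('wrist');cv2.imwrite('pics/w24.png',c['frame']);print(lm(c,'wrist','hatch_cover'),lm(c,'wrist','hatch_mouth'))
f=c['frame'];g=cv2.cvtColor(f,cv2.COLOR_BGR2HSV); m=((g[...,0]>5)&(g[...,0]<24)&(g[...,1]>150)&(g[...,2]>60)).astype(np.uint8)
n,L,S,C=cv2.connectedComponentsWithStats(m); i=1+S[1:,4].argmax()
P=[ray(c,u,v,147.5)[:2] for v,u in np.argwhere(L==i)]
print(cv2.minAreaRect(np.array(P,np.float32)))"
```

```text
[ 517.3 -187.8  182.6] yaw 94.37 41.5
[ 517.8 -185.6  180.8] [-0.03  0.08  0.07]
[ 0.0612725  -0.4662621  -2.44791236] [ 0.01185992 -0.0205659   0.0413764 ] [ 1.09152920e-04 -3.81019702e-02  9.99273830e-01 -2.02533964e-04]
[(0.93, [515.2, -186.8, 140.8])] [(0.93, [509.0, -75.9, 142.1])]
((513.6339721679688, -188.3994140625), (101.6391372680664, 180.22804260253906), 4.416737079620361)
```

Call:
step_arm --increments '[{"dx": -0.02,"dy": 0,"dz": 0.07,"wx": 0,"wy": 0,"wz": 0},{"dx": 0,"dy": 0.4,"dz": 0,"wx": 0,"wy": 0,"wz": 0},{"dx": 0,"dy": 0.5,"dz": 0,"wx": 0,"wy": 0,"wz": 0},{"dx": 0,"dy": 0.5,"dz": 0,"wx": 0,"wy": 0,"wz": 0},{"dx": 0,"dy": 0.3,"dz": 0,"wx": 0,"wy": 0,"wz": 0}]'

```text
time_s: 42.15
eef_pos: [514.5, -142.5, 180.9]
ee_rot: [0.0, -0.039, 0.999, 0.0]
force: [0.5, 0.1, -1.1]
grip_width: 0.149
grip_force: 69.4
```

Call:
step_arm --increments '[{"dx": 0,"dy": 0.3,"dz": 0,"wx": 0,"wy": 0,"wz": 0},{"dx": 0,"dy": 0,"dz": 0,"wx": 0,"wy": 0,"wz": 0},{"dx": 0,"dy": 0,"dz": 0,"wx": 0,"wy": 0,"wz": 0}]'

```text
time_s: 42.45
eef_pos: [514.1, -136.8, 180.9]
ee_rot: [0.0, -0.039, 0.999, -0.0]
force: [-0.1, 0.6, -1.3]
grip_width: 0.149
grip_force: 69.4
```

```bash
python3 plan.py 501.4 30.7 181; python3 -c "
from h import *
s=ctrl.sense();print(s['force'],s['wrist_torque'])"
```

```text
[ 514.1 -136.8  180.9] yaw 94.45 42.45
[501.4  30.7 181. ] [-0.01  6.72 -0.01]
[-0.10814561  0.61331787 -1.30806432] [-0.00599041 -0.01777688 -0.0255547 ]
```

Call:
step_arm --increments '[{"dx": 0,"dy": 0.5,"dz": 0,"wx": 0,"wy": 0,"wz": 0},{"dx": 0,"dy": 0.5,"dz": 0,"wx": 0,"wy": 0,"wz": 0},{"dx": 0,"dy": 0.5,"dz": 0,"wx": 0,"wy": 0,"wz": 0},{"dx": 0,"dy": 0.5,"dz": 0,"wx": 0,"wy": 0,"wz": 0},{"dx": 0,"dy": 0.5,"dz": 0,"wx": 0,"wy": 0,"wz": 0}]'

```text
time_s: 42.95
eef_pos: [509.1, -73.2, 180.8]
ee_rot: [0.0, -0.039, 0.999, -0.0]
force: [-0.1, 0.2, -2.0]
grip_width: 0.146
grip_force: 69.4
```

Call:
step_arm --increments '[{"dx": 0,"dy": 0.5,"dz": 0,"wx": 0,"wy": 0,"wz": 0},{"dx": 0,"dy": 0.5,"dz": 0,"wx": 0,"wy": 0,"wz": 0},{"dx": 0,"dy": 0.5,"dz": 0,"wx": 0,"wy": 0,"wz": 0},{"dx": 0,"dy": 0.5,"dz": 0,"wx": 0,"wy": 0,"wz": 0},{"dx": 0,"dy": 0.5,"dz": 0,"wx": 0,"wy": 0,"wz": 0}]'

```text
time_s: 43.45
eef_pos: [504.2, -11.1, 180.8]
ee_rot: [-0.0, -0.039, 0.999, 0.0]
force: [0.8, -0.3, -1.6]
grip_width: 0.144
grip_force: 69.4
```

Call:
step_arm --increments '[{"dx": 0,"dy": 0.5,"dz": 0,"wx": 0,"wy": 0,"wz": 0},{"dx": 0,"dy": 0.4,"dz": 0,"wx": 0,"wy": 0,"wz": 0},{"dx": 0,"dy": 0.3,"dz": 0,"wx": 0,"wy": 0,"wz": 0},{"dx": 0,"dy": 0.2,"dz": 0,"wx": 0,"wy": 0,"wz": 0},{"dx": 0,"dy": 0,"dz": 0,"wx": 0,"wy": 0,"wz": 0}]'

```text
time_s: 43.95
eef_pos: [501.6, 23.2, 180.8]
ee_rot: [-0.0, -0.039, 0.999, -0.0]
force: [-0.6, -1.3, -1.2]
grip_width: 0.147
grip_force: 69.4
```

```bash
python3 plan.py 501.4 30.7 181; python3 -c "
from h import *
s=ctrl.sense();print(s['force'],s['wrist_torque'])"
```

```text
[501.6  23.2 180.8] yaw 94.47 43.95
[501.4  30.7 181. ] [-0.02  0.3  -0.01]
[-0.58491685 -1.2994729  -1.17080971] [-0.02621137  0.00205354  0.05046792]
```

Now I push gently until it meets the stop.

Call:
step_arm --increments '[{"dx": 0,"dy": 0.12,"dz": 0,"wx": 0,"wy": 0,"wz": 0},{"dx": 0,"dy": 0.12,"dz": 0,"wx": 0,"wy": 0,"wz": 0},{"dx": 0,"dy": 0.06,"dz": 0,"wx": 0,"wy": 0,"wz": 0},{"dx": 0,"dy": 0,"dz": 0,"wx": 0,"wy": 0,"wz": 0}]'

```text
time_s: 44.35
eef_pos: [501.0, 30.3, 180.8]
ee_rot: [-0.0, -0.039, 0.999, 0.0]
force: [0.2, -0.3, -1.3]
grip_width: 0.148
grip_force: 69.4
```

Call:
step_arm --increments '[{"dx": 0,"dy": 0.04,"dz": 0,"wx": 0,"wy": 0,"wz": 0},{"dx": 0,"dy": 0,"dz": 0,"wx": 0,"wy": 0,"wz": 0}]'

```text
time_s: 44.55
eef_pos: [501.0, 31.2, 180.8]
ee_rot: [-0.0, -0.039, 0.999, 0.0]
force: [-1.1, 0.0, -1.8]
grip_width: 0.144
grip_force: 69.4
```

Call:
step_arm --increments '[{"dx": 0,"dy": 0.05,"dz": 0,"wx": 0,"wy": 0,"wz": 0},{"dx": 0,"dy": 0,"dz": 0,"wx": 0,"wy": 0,"wz": 0}]'

```text
time_s: 44.75
eef_pos: [500.9, 32.6, 180.8]
ee_rot: [-0.0, -0.039, 0.999, 0.0]
force: [-0.8, 0.1, -1.3]
grip_width: 0.146
grip_force: 69.4
```

Call:
step_arm --increments '[{"dx": 0,"dy": 0.05,"dz": 0,"wx": 0,"wy": 0,"wz": 0},{"dx": 0,"dy": 0,"dz": 0,"wx": 0,"wy": 0,"wz": 0}]'

```text
time_s: 44.95
eef_pos: [500.8, 33.0, 180.9]
ee_rot: [-0.0, -0.039, 0.999, -0.001]
force: [-1.4, -4.8, -1.0]
grip_width: 0.146
grip_force: 69.5
```

Call:
step_arm --increments '[{"dx": 0,"dy": 0.02,"dz": 0.03,"wx": 0,"wy": 0,"wz": 0},{"dx": 0,"dy": 0,"dz": 0.03,"wx": 0,"wy": 0,"wz": 0},{"dx": 0,"dy": 0,"dz": 0,"wx": 0,"wy": 0,"wz": 0}]'

```text
time_s: 45.25
eef_pos: [501.1, 33.1, 179.7]
ee_rot: [0.001, -0.039, 0.999, -0.001]
force: [0.2, -6.8, 0.2]
grip_width: 0.148
grip_force: 69.7
```

Call:
step_arm --increments '[{"dx": 0,"dy": 0,"dz": 0,"wx": 0,"wy": 0,"wz": 0},{"dx": 0,"dy": 0,"dz": 0,"wx": 0,"wy": 0,"wz": 0},{"dx": 0,"dy": 0,"dz": -0.3,"wx": 0,"wy": 0,"wz": 0},{"dx": 0,"dy": 0,"dz": -1,"wx": 0,"wy": 0,"wz": 0},{"dx": 0,"dy": 0,"dz": -1,"wx": 0,"wy": 0,"wz": 0}]' --fingers 40

```text
time_s: 45.75
eef_pos: [500.6, 34.4, 237.9]
ee_rot: [-0.0, -0.039, 0.999, 0.0]
force: [-0.1, 0.1, 0.6]
grip_width: 0.469
grip_force: 0.0
```

Call:
step_arm --increments '[{"dx": 0,"dy": 0,"dz": -1,"wx": 0,"wy": 0,"wz": 0},{"dx": 0,"dy": 0,"dz": -1,"wx": 0,"wy": 0,"wz": 0},{"dx": 0,"dy": 0,"dz": 0,"wx": 0,"wy": 0,"wz": 0},{"dx": 0,"dy": 0,"dz": 0,"wx": 0,"wy": 0,"wz": 0}]'

```text
time_s: 46.15
eef_pos: [500.7, 34.4, 287.0]
ee_rot: [0.0, -0.039, 0.999, -0.0]
force: [0.3, 0.6, -0.2]
grip_width: 0.467
grip_force: 0.0
```

```bash
python3 - <<'E'
from h import *
s=ctrl.sense();print(s['time_s'],s['eef_pos'],s['force'])
c=cap('wrist');print([(l,lm(c,'wrist',l)[:2]) for l in ('hatch_cover','yellow_jar','red_tin','spice_jar','crank_knob','pocket')])
f=c['frame'];cv2.imwrite('pics/w25.png',f)
g=cv2.cvtColor(f,cv2.COLOR_BGR2HSV); m=((g[...,0]>5)&(g[...,0]<24)&(g[...,1]>150)&(g[...,2]>60)).astype(np.uint8)
n,L,S,C=cv2.connectedComponentsWithStats(m); i=1+S[1:,4].argmax()
P=[ray(c,u,v,146)[:2] for v,u in np.argwhere(L==i)];print(cv2.minAreaRect(np.array(P,np.float32)))
for n in ('top','scene'):
    c=cap(n); print(n,[(l,lm(c,n,l)[:2]) for l in ('hatch_cover','yellow_jar','red_tin','spice_jar')])
E
```

```text
46.15 [500.68659073  34.36372511 287.03255343] [ 0.32567926  0.63231844 -0.23235638]
[('hatch_cover', [(0.79, [501.3, 34.4, 140.6])]), ('yellow_jar', []), ('red_tin', []), ('spice_jar', []), ('crank_knob', []), ('pocket', [])]
((502.476318359375, 32.82394027709961), (95.15557098388672, 178.8690185546875), 4.48175573348999)
top [('hatch_cover', [(0.84, [503.5, 36.8, 139.3])]), ('yellow_jar', [(0.88, [426.2, 553.5, 0.9])]), ('red_tin', [(0.74, [583.7, 533.8, -4.0])]), ('spice_jar', [])]
scene [('hatch_cover', [(0.95, [501.4, 32.7, 137.1])]), ('yellow_jar', [(0.65, [431.0, 552.0, 2.1])]), ('red_tin', []), ('spice_jar', [])]
```

```bash
python3 -c "
from h import *
print(finish_job())"
```

```text
the job is handed in; nothing more can be done
None
```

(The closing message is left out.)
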